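# Close up the light-curing unit and start it

### The job

The plaster cast already stands on the slide-out tray of the light-curing unit. Push the tray fully home by its front tab without touching the cast, then push the door fully shut, and then press the round start key all the way down and let it come up again. Never press the square stop key beside it, and leave everything round the unit where it stands.

Things in the scene. Friction and masses are not known exactly. Their poses are not given: they have to be found in the camera images.
- curing_unit: light-curing unit, a white box 140 deep (x) x 190 wide (y) x 110 mm high, fixed to the bench. Origin: centre of its underside on the bench; x points into the unit, away from the operator; its front face is at x = -70 mm. The chamber's mouth in the front is 116 wide (y = -58 to 58 mm) and spans z = 20 to 90 mm. On the roof's front half is a flat panel with a flat dark display at the right and two keys at the left; nothing on the roof stands higher than 119 mm.
- tray (a joint): how far the steel tray is slid out toward the operator, m: 0 = fully home (front edge level with the unit's front face), 0.08 = furthest out. Starts 0.055 to 0.075 out; slides with about 1.2 N of friction and stays where it is left.
- tray_tab (a point): point on the outer (operator's) side of the tray's push tab: an upright steel tab 50 wide (y), 4 mm thick, in the middle of the tray's front edge, reaching from the plate up to 57.5 mm above the bench. This point is 51.5 mm above the bench; its axes are the unit's axes. Pushing it along the unit's +x shuts the tray. The tray is 104 wide and 100 mm long behind this point, its plate's upper side at 24.5 mm above the bench, with rims 6 mm high.
- door (a joint): angle of the light-shield door, rad: 0 = shut flat over the mouth, 1.57 = standing straight out toward the operator, 2.2 = widest. Starts 1.5 to 2.0. It stays where it is left (about 0.03 N m of friction, no latch) and swings about a vertical hinge at the left of the mouth (unit's +y side). When open at angle a it points from the hinge along (-sin a, -cos a) in the unit's x, y.
- door_hinge (a point): point on the door's vertical hinge axis at half the door's height (54 mm above the bench). Lies at (-75.5, 66) mm in the unit's x, y.
- door_edge (a point): middle of the door's free edge, on its outer face, 54 mm above the bench. The door is a flat panel, grey frame with an amber pane, 130 wide, 78 high (15 to 93 mm above the bench) and 8 mm thick, centred on the hinge axis; its free edge is 132 mm from the hinge axis. The outer face, the one to push on, looks to the operator when shut and to the unit's left (+y) when it stands straight out; a thin trim strip stands 3.5 mm proud at the free edge (look only).
- start_key (a joint): travel of the round start key, m: 0 = up, 0.005 = fully down. Springs back; needs about 2 N to begin to move and 4.5 N fully down.
- start_key_top (a point): centre of the top of the round black start key, 23 mm across, at (-40, 64) mm in the unit's x, y, its top 118.5 mm above the bench and 8 mm above the panel. Pressed straight down.
- stop_key (a joint): travel of the square stop key, m: 0 = up, 0.005 = fully down; sprung like the start key. Must not be pressed.
- stop_key_top (a point): centre of the top of the square black stop key, 19 mm wide, 52 mm to the right (unit's -y) of the start key, same height.
- cast: cream plaster dental cast, 52 x 68 x 32 mm high, loose on the tray, origin at the centre of its underside. Rides in on the tray; its top is about 57 mm above the bench.
- spare_cast: another plaster cast, pale grey, 52 x 68 x 32 mm, loose on the bench right of the unit; a bystander.
- salve_jar: low jar with blue lid, 60 across x 52 mm high, loose at the unit's right flank; a bystander.
- liquid_bottle: brown bottle with white cap, 52 across x 115 mm high, loose to the right of the unit; a bystander.
- wax_jar: white jar with red lid, 50 across x 45 mm high, loose on the bench in front of the unit, far to the right; a bystander.
- tweezers: steel tweezers, 128 mm long, 8 mm high, lying in front of the unit to the right; a bystander.
- ceramic_brush: thin brush with brown handle, 122 mm long, 9 mm high, lying to the left in front of the unit; a bystander.
Things that resemble listed ones, but are neither listed nor needed, are in the scene too. What is shaped like the cast but green, pink or turquoise is not meant.

How it is judged (in metres and radians):
On the way, in this order (a step that is already met when the one before it is completed fails the run):
1. the tray is fully home, the door still open (value of joint tray below 0.004 m and value of joint door above 0.3 rad), for 0.2 s.
2. the door is fully shut over the tray (value of joint tray below 0.004 m and value of joint door below 0.05 rad), for 0.2 s.
3. the start key is pressed down with tray and door shut (all of step 2 and value of joint start_key above 0.0035 m), for 0.1 s.
At the end, for the whole second after the job is handed in: The tray is home to within 4 mm and the door shut to within 0.05 rad, the start key has been pressed by at least 3.5 mm after that and is up again, and the cast stands upright on the tray, at rest; the things round the unit stand within 2 cm of where they were (all of step 2 and value of joint each of start_key, stop_key below 0.001 m and x of cast in the frame of tray_tab between 0.015 and 0.085 m and y of cast in the frame of tray_tab between -0.03 and 0.03 m and z of cast in the frame of tray_tab below -0.02 m and angle between cast's own z axis and vertical below 0.1 rad and linear speed of cast below 0.01 m/s and distance of each of spare_cast, salve_jar, liquid_bottle, wax_jar, tweezers, ceramic_brush from where it was at the start of the episode below 0.02 m); the robot touches nothing.
It fails at once if the start key is pressed before tray and door are shut, or the stop key is pressed (value of joint stop_key above 0.002 m or (value of joint start_key above 0.002 m and (value of joint tray above 0.008 m or value of joint door above 0.1 rad))).
It fails at once if the door is swung into the tray while the tray still sticks out (value of joint tray above 0.02 m and value of joint door below 0.8 rad).
It fails at once if the cast is touched by the robot (contact force between any of the fingers, the arm and cast above 0.5 N).
It fails at once if the cast is lifted off the tray or tipped (height (world z) of cast above 0.034 m or angle between cast's own z axis and vertical above 0.3 rad).
It fails at once if something beside the unit is shifted by more than 2 cm or lifted (distance of any of spare_cast, salve_jar, liquid_bottle, wax_jar, tweezers, ceramic_brush from where it was at the start of the episode above 0.02 m).
It also fails if it takes over 58 s, if anything falls off the work surface, if the arm or the gripper's body presses on something with over 40 N, if the wrist force passes 120 N, or if a joint passes its speed limit or range.

### The arm

A 6-joint arm with a two-finger parallel gripper is mounted at the origin on a cart in front of the work surface, level with it; the furniture and walls round the work are solid. World frame = base frame: x ahead of the robot, y to its left, z up, the work surface at z = 0. Lengths are in m, angles in degrees, forces in N, time in s.
With the tool pointing down it reaches from about 0.325 to 0.775 m from the base axis. Payload 9.3 kg.
Tool frame: the origin (TCP) lies midway between the tips of the shut fingers; the grasp point (between the pads) lies 19 mm behind it (env.grip_depth is the distance from the TCP to the grasp point, in m); z points along the fingers, y is the direction in which the jaws open and shut (so a half turn about z gives the same grasp; the last joint's range is limited). The gripper opens to 85 mm and grips with 20 to 120 N. Pads are 22 mm wide; open, the fingers measure 114 mm over their backs; the gripper's body (76 mm by 85 mm) begins 54 mm behind the grasp point. The pads swing forward as they close: fully open they stand 13 mm farther back than shut.
Start: joints at [-77.67, 14.817, 1.232, 76.415, 0, 81.257], TCP at [0.198, -0.513, 0.2] pointing down, gripper open.
Joint ranges: [-174.27, 174.27], [-52.1, 104.24], [-59.71, 78.15], [-110.17, 111.67], [-87.03, 83.33], [-180, 180]. Speed limits (degrees/s): [127.2, 127.2, 159.86, 180, 180, 180].

### API

Orientations are given as a 3x3 rotation matrix whose columns are the frame's x, y, z axes.
In Python, from plant import sensors, read_camera, get_calibration, job, search_frame, masks_of, env gives the robot as it stands.
- The arm moves only by the shell command python3 -m jog 'ROWS' [FORCE]. ROWS is JSON, a list of rows, each a list of 7 numbers: the turn, a rotation vector about the tool's x, y, z each as a share of 45 degrees, from -1 to 1, then the shift along the tool's x, y, z each as a share of 1000 mm, from -1 to 1, then the closure in counts, from 0 (fully open) to 255 (shut). In form: [[wx, wy, wz, tx, ty, tz, gripper], ...]. A call has 1 to 20 rows; each row is the pose to reach, as a shift and turn from the pose measured when the call began, along the tool's axes at that moment; what a row does not reach only later rows make up. A row lasts 1/8 s, in which the tool goes at most 62.5 mm and 10.7 degrees, less where a joint would pass 70% of its speed; a pose out of reach is approached as far as the arm can. A call with a number of a shift or a turn outside -1 to 1 is refused whole. A call with a gripper value outside its range is refused whole. The fingers move at their own pace and stop on an object; FORCE is the grip in N (left out, the last holds). Time passes only in rows, so rows that repeat a pose let the fingers close. It gives the time, the measured TCP pose, the force and the opening at its end, in the units of the state.
- sensors.get_state(): the state, without advancing time (a new reading comes with each control period).
- read_camera(name): name is "side" or "top"; returns (picture, depth): 400x640x3 uint8, red, green, blue; 400x640 float32, m along the optical axis (not along the pixel's ray), 0 where there is no reading.
- get_calibration(name): a dict with "fx", "fy", "cx", "cy" (pixels), "eye" and "rotation" of the camera in the world. Camera axes: x right, y down, z forward; pixel columns grow to the right and rows downward; lengths in m; the calibration is good to about 2 mm. A picture is of the moment at which its call begins. get_calibration takes no time and is no camera call.
- job.hand_in(): hands the job in, once; it reports no verdict.
Trained networks look in the newest picture that a camera, given by its name, has taken for a name from the list of things; names that differ only in an ending like _2 or _b are one class to them, and where a whole thing is asked for, a point or a joint stands for the part that bears it (a point fixed in the world has none). Each returns a list of dicts, best first, with "confidence" (0 to 1); they miss things now and then, are a little off and sometimes report something else, mostly with a low value. They report only what shows in the picture. A call takes as long as a camera call. They do not tell look-alikes from the thing itself.
- search_frame(name, camera): "rect" ([centre column, centre row, width, height] as shares, 0 to 1, of the picture: columns of its width, rows of its height, round what is visible of it).
- masks_of(name, camera): "pixels" (400x640 bool, what is visible of it) and "rect" ([centre column, centre row, width, height] as shares, 0 to 1, of the picture: columns of its width, rows of its height, round what is visible of it).
The state is a dict: "time": time; "qpos": joint angles; "qd": joint speeds; "effort": joint torques, N m; "tcp_pos": TCP position; "tcp_rot": TCP orientation; "contact_force": force on the tool from outside, world axes, zero at the start; "torque": the same for the moment, N m; "finger_gap": opening from 0.0 (shut) to 1.0 (fully open).
Only numpy, scipy, OpenCV 4.12 (cv2) and the standard library are available. Lean on these libraries where they do the work, as an engineer would, in place of code of your own. Each camera call takes 0.05 s, during which the arm holds its last target.

## Working session

There is one attempt and no reset: what is moved stays moved. The work goes in short steps, Python scripts to look and compute and a shell command to move; the robot and the scene stay as the last step left them, time stands still between calls to the robot, and variables do not carry over. Pictures are saved under pics/ and viewed, and the job is handed in when it is done.

```bash
ls; mkdir -p pics
python3 - <<'E'
from plant import sensors, read_camera, get_calibration, search_frame
import cv2, numpy as np
for n in ("side","top"):
    p,d=read_camera(n); cv2.imwrite(f"pics/{n}0.png",p[:,:,::-1]); np.savez(f"{n}0.npz",p=p,d=d)
    c=get_calibration(n); print(n,c)
    for t in ("tray_tab","door_edge","start_key_top","stop_key_top","cast","curing_unit"):
        print(t,[(np.round(np.array(r["rect"])*[640,400,640,400],0).tolist(),round(r["confidence"],2)) for r in search_frame(t,n)][:3])
print(sensors.get_state())
E
```

```text
pics
side {'fx': 489.178001938326, 'fy': 489.178001938326, 'cx': 324.9058585454403, 'cy': 203.61578294679748, 'eye': array([ 0.3945541 , -1.09376423,  0.61873534]), 'rotation': array([[ 0.99260238, -0.05932294,  0.10593062],
       [-0.12111363, -0.4228386 ,  0.89807517],
       [-0.0084849 , -0.90426119, -0.42689542]])}
tray_tab [([311.0, 240.0, 35.0, 25.0], 0.91)]
door_edge [([291.0, 216.0, 52.0, 28.0], 0.61)]
start_key_top [([334.0, 201.0, 11.0, 9.0], 0.26)]
stop_key_top [([331.0, 200.0, 7.0, 8.0], 0.37)]
cast [([299.0, 336.0, 37.0, 36.0], 0.82), ([359.0, 332.0, 35.0, 34.0], 0.78), ([315.0, 233.0, 19.0, 23.0], 0.67)]
curing_unit [([327.0, 225.0, 124.0, 77.0], 0.73)]
top {'fx': 421.949882827344, 'fy': 421.949882827344, 'cx': 317.7458545729471, 'cy': 202.98704714225624, 'eye': array([ 0.37739286, -0.02392373,  1.23775561]), 'rotation': array([[ 0.00755199, -0.99297984,  0.11804236],
       [-0.99994825, -0.00669428,  0.00766093],
       [-0.00681694, -0.11809411, -0.99297901]])}
tray_tab [([329.0, 217.0, 34.0, 29.0], 0.62)]
door_edge [([297.0, 232.0, 13.0, 41.0], 0.63), ([374.0, 177
[... 325 characters left out ...]
7e+00,  7.64160992e+01,
       -3.31941006e-04,  8.12577265e+01]), 'qd': array([ 0.12914303, -0.03517323, -0.03462995, -0.01407918, -0.10680366,
        0.03918134]), 'effort': array([-1.87684359e-04, -5.55229998e+01,  3.44683456e+01,  1.02766662e-03,
        5.61065451e-05, -1.65656502e-05]), 'tcp_pos': array([ 0.19775106, -0.51320924,  0.20050862]), 'tcp_rot': array([[ 9.33127698e-01,  3.59545127e-01,  2.93278365e-06],
       [ 3.59545127e-01, -9.33127698e-01, -4.05475688e-05],
       [-1.18420191e-05,  3.88905277e-05, -9.99999999e-01]]), 'contact_force': array([-0.21417517,  0.07821168,  0.54726333]), 'torque': array([0.04488104, 0.00466116, 0.03841377]), 'finger_gap': 1.0033641825632236}
```

Run:
```python
import cv2
a=cv2.imread("pics/top0.png")[140:280,240:400]; cv2.imwrite("pics/topc.png",cv2.resize(a,None,fx=4.2,fy=4.2,interpolation=2))
a=cv2.imread("pics/side0.png")[160:290,230:410]; cv2.imwrite("pics/sidec.png",cv2.resize(a,None,fx=4.4,fy=4.4,interpolation=2))
```

```text
(no output)
```

View pics/top0.png

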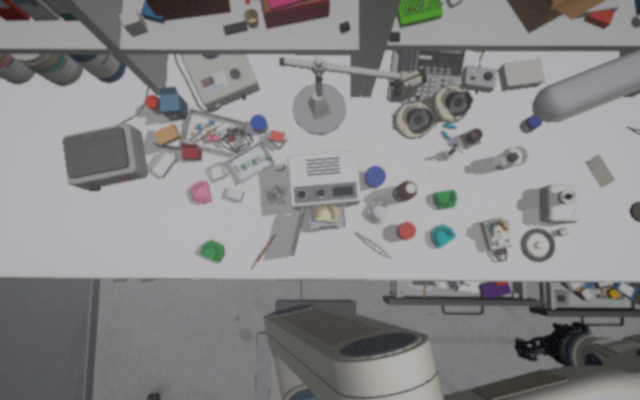

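View pics/side0.png

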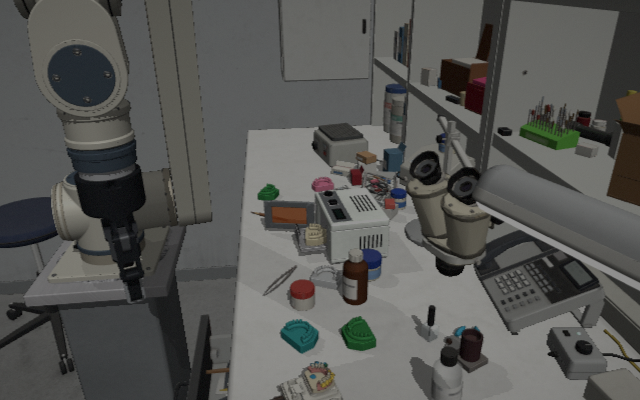

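View pics/topc.png

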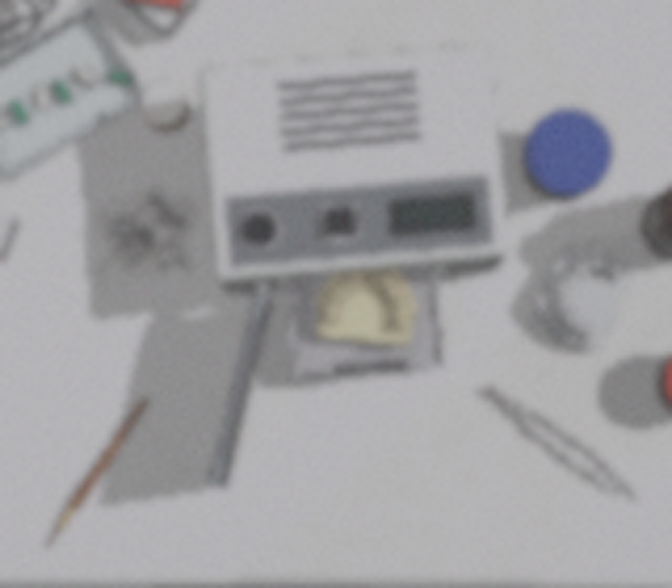

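View pics/sidec.png

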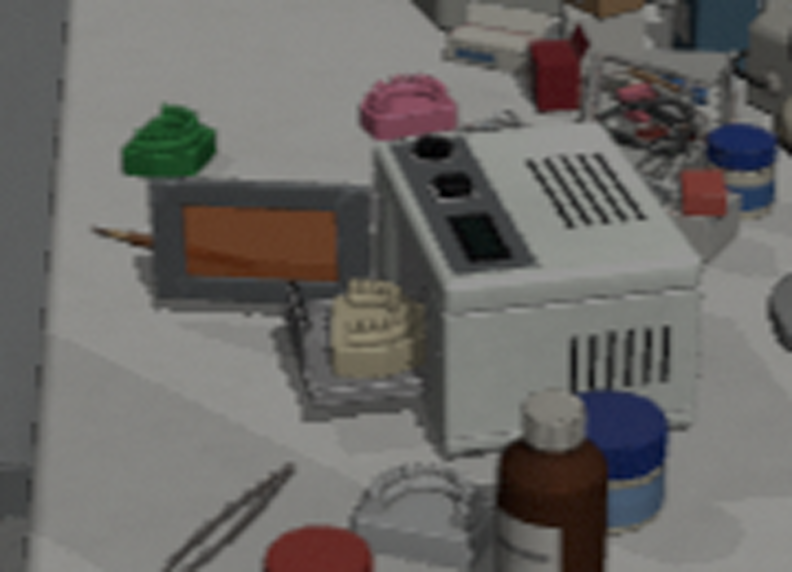

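```bash
cat > h.py <<'E'
import numpy as np, cv2
from plant import get_calibration
def pts(n,d):
    c=get_calibration(n); v,u=np.mgrid[0:400,0:640]
    r=np.stack([(u-c["cx"])/c["fx"],(v-c["cy"])/c["fy"],np.ones_like(u)],-1)*d[...,None]
    return r@c["rotation"].T+c["eye"]
def ray(n,u,v,z):
    c=get_calibration(n); r=c["rotation"]@np.array([(u-c["cx"])/c["fx"],(v-c["cy"])/c["fy"],1]); e=c["eye"]
    return e+r*(z-e[2])/r[2]
E
python3 - <<'E'
from h import *
for n in("top","side"):
    f=np.load(n+"0.npz"); P=pts(n,f["d"]); 
    m=(f["d"]>0)&(P[...,2]>.095)&(P[...,2]<.125)&(P[...,0]>.33)&(P[...,0]<.62)&(P[...,1]>-.14)&(P[...,1]<.16)
    _,l,s,_=cv2.connectedComponentsWithStats(m.astype(np.uint8)); k=1+np.argmax(s[1:,4]); Q=P[l==k]
    r=cv2.minAreaRect((Q[:,:2]*1000).astype(np.float32)); print(n,s[k],r,np.median(Q[:,2]),np.round(cv2.boxPoints(r)))
    b=(f["d"]>0)&(P[...,0]>.3)&(P[...,0]<.6)&(abs(P[...,1])<.2)&(abs(P[...,2])<.01); print("bench z",np.median(P[b][:,2]))
    h=(f["d"]>0)&(P[...,0]>.25)&(P[...,0]<.6)&(abs(P[...,1])<.2)&(P[...,2]>.035)
    H=cv2.normalize(np.where(h,P[...,2],0).clip(0,.13),None,0,255,32).astype(np.uint8); cv2.imwrite(f"pics/h_{n}.png",cv2.resize(H[140:290,220:420],None,fx=4,fy=4,interpolation=0))
print("start",ray("top",301.4,194.5,.1185),"stop",ray("top",321,192.6,.1185),"tab",ray("top",328,227.4,.0575))
s=lambda x,y:(x/4.4+230,y/4.4+160)
print("start",ray("side",*s(434,147),.1185),"stop",ray("side",*s(454,184),.1185))
# door top edge
s=lambda x,y:(x/4.2+240,y/4.2+140)
print("doortop free",ray("top",*s(217,483),.093),"hinge end",ray("top",*s(262,290),.093))
E
```

```text
top [ 288  163   73   44 2786] ((569.633056640625, -31.64301300048828), (116.21768951416016, 189.7720489501953), 5.402721405029297) 0.11160925687869538 [[ 503.   57.]
 [ 521. -132.]
 [ 636. -121.]
 [ 619.   68.]]
bench z 0.0012608077468181378
side [ 315  188   59   43 1806] ((567.3782958984375, -36.61811065673828), (118.46200561523438, 192.74618530273438), 4.430980682373047) 0.10937875260253704 [[ 501.   55.]
 [ 516. -137.]
 [ 634. -128.]
 [ 619.   64.]]
bench z -0.0005542288259587358
start [0.53304316 0.02866598 0.1185    ] stop [ 0.53852796 -0.02379492  0.1185    ] tab [ 0.44912404 -0.04402033  0.0575    ]
start [0.53519866 0.01676827 0.1185    ] stop [ 0.53969779 -0.03408942  0.1185    ]
doortop free [0.37190603 0.05409593 0.093     ] hinge end [0.49654476 0.02670124 0.093     ]
```

View pics/h_top.png

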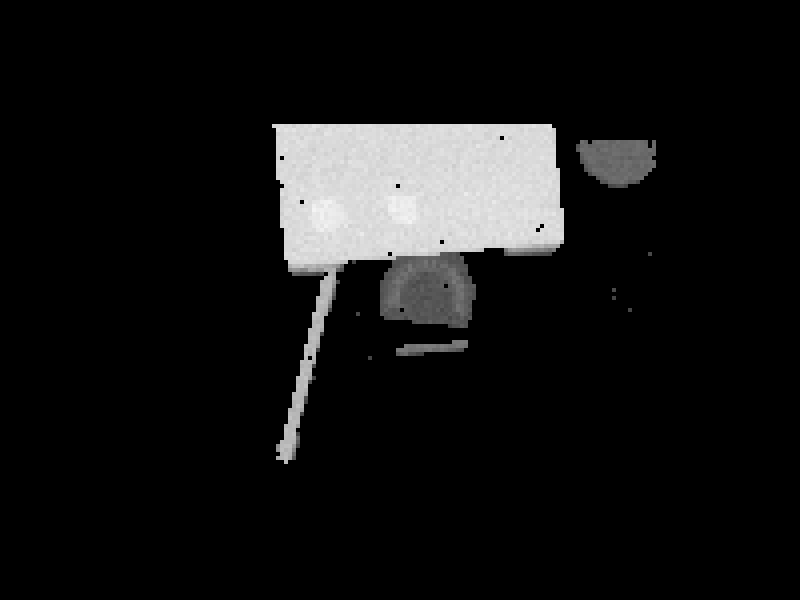

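```bash
cat >> h.py <<'E'
from scipy.spatial.transform import Rotation as Ro
U=dict(c=np.array([.582,-.031]),yaw=5.5)
def w(x,y,z):
    a=np.radians(U["yaw"]); return np.array([*(U["c"]+np.array([[np.cos(a),-np.sin(a)],[np.sin(a),np.cos(a)]])@[x,y]),z])
def rot(tilt=0,spin=0): # tool z down tilted forward to unit +x by tilt deg; tool x along unit x
    R=Ro.from_euler("z",U["yaw"]+spin,degrees=True)*Ro.from_matrix(np.diag([1,-1,-1]))*Ro.from_euler("y",tilt,degrees=True)
    return R
def row(p,R):
    from plant import sensors
    s=sensors.get_state(); R0=Ro.from_matrix(s["tcp_rot"])
    rv=(R0.inv()*R).as_rotvec(degrees=True)/45; t=R0.inv().apply(np.asarray(p)-s["tcp_pos"])
    print("row",np.round(np.r_[rv,t],4).tolist(), "target",np.round(p,4))
def unitxy(p):
    a=np.radians(U["yaw"]); return np.array([[np.cos(a),np.sin(a)],[-np.sin(a),np.cos(a)]])@(np.asarray(p)[:2]-U["c"])
E
python3 - <<'E'
from h import *
import h
f=np.load("top0.npz"); P=pts("top",f["d"]); 
m=(f["d"]>0)&(P[...,2]>.1)&(P[...,2]<.125)&(P[...,0]>.33)&(P[...,0]<.68)&(P[...,1]>-.14)&(P[...,1]<.08)
_,l,s,_=cv2.connectedComponentsWithStats(m.astype(np.uint8)); k=1+np.argmax(s[1:,4]); Q=P[l==k]
r=cv2.minAreaRect((Q[:,:2]*1000).astype(np.float32)); print(s[k],r,np.round(cv2.boxPoints(r)))
# keys by height
K=(l==k)&(P[...,2]>.1165); n,l2,s2,c2=cv2.connectedComponentsWithStats(cv2.morphologyEx(K.astype(np.uint8),cv2.MORPH_OPEN,np.ones((3,3))))
for i in range(1,n):
  if s2[i,4]>15: print("key",s2[i],P[l2==i].mean(0), ray("top",*c2[i],.1185))
# tab, door in window
T=(f["d"]>0)&(P[...,2]>.047)&(P[...,2]<.065)&(P[...,0]>.42)&(P[...,0]<.465)&(P[...,1]>-.1)&(P[...,1]<0); t=P[T]; print("tab",T.sum(),t.mean(0),t.min(0),t.max(0), np.polyfit(t[:,1],t[:,0],1))
D=(f["d"]>0)&(P[...,2]>.08)&(P[...,2]<.1)&(P[...,0]>.3)&(P[...,0]<.5)&(P[...,1]>0)&(P[...,1]<.1); d=P[D]; print("door",D.sum(),d.min(0),d.max(0),np.polyfit(d[:,0],d[:,1],1))
E
```

```text
[ 287  150   74   57 3548] ((582.1126098632812, -30.441925048828125), (141.29209899902344, 189.99420166015625), 5.402722358703613) [[ 503.   57.]
 [ 521. -132.]
 [ 661. -118.]
 [ 644.   71.]]
key [318 189   6   7  36] [ 0.5407688  -0.02333352  0.12045449] [ 0.54105109 -0.02333154  0.1185    ]
key [298 190   8   7  43] [0.53622325 0.02778085 0.11984466] [0.53641384 0.02784667 0.1185    ]
tab 38 [ 0.45169023 -0.04251156  0.05884734] [ 0.44736322 -0.06636672  0.04712551] [ 0.45574723 -0.01881357  0.0642828 ] [-0.09697862  0.44756752]
door 150 [0.37190149 0.02516868 0.08063908] [0.49962624 0.06170387 0.099574  ] [-0.23422033  0.1448757 ]
```

```bash
sed -i 's/\[.582,-.031\]),yaw=5.5/[.582,-.0305]),yaw=5.4/' h.py
python3 - <<'E'
from h import *
row(w(-.19,0,.2),rot(40)); row(w(-.17,0,.041),rot(40))
print(Ro.from_matrix(rot(40).as_matrix()).as_matrix().round(2))
E
```

```text
row [-0.1215, 0.8833, 0.334, 0.3492, -0.3636, 0.0005] target [ 0.3928 -0.0484  0.2   ]
row [-0.1215, 0.8833, 0.334, 0.3684, -0.3582, 0.1595] target [ 0.4128 -0.0465  0.041 ]
[[ 0.76  0.09  0.64]
 [ 0.07 -1.    0.06]
 [ 0.64  0.   -0.77]]
```

```bash
python3 -m jog '[[-0.12,0.88,0.334,0.349,-0.364,0,255],[-0.12,0.88,0.334,0.349,-0.364,0,255],[-0.12,0.88,0.334,0.349,-0.364,0,255],[-0.12,0.88,0.334,0.349,-0.364,0,255],[-0.12,0.88,0.334,0.349,-0.364,0,255],[-0.12,0.88,0.334,0.349,-0.364,0,255],[-0.12,0.88,0.334,0.349,-0.364,0,255],[-0.12,0.88,0.334,0.349,-0.364,0,255],[-0.12,0.88,0.334,0.349,-0.364,0,255],[-0.12,0.88,0.334,0.349,-0.364,0,255],[-0.12,0.88,0.334,0.349,-0.364,0,255],[-0.12,0.88,0.334,0.349,-0.364,0,255],[-0.12,0.88,0.334,0.349,-0.364,0,255]]'
python3 - <<'E'
from h import *
row(w(-.19,0,.2),rot(40)); row(w(-.18,0,.041),rot(40))
E
```

```text
time: 2.33
tcp_pos: [0.3925, -0.0494, 0.2003]
tcp_rot: [[0.765, 0.092, 0.637], [0.07, -0.996, 0.06], [0.64, -0.001, -0.768]]
contact_force: [-0.2, -0.3, -0.0]
finger_gap: -0.003
row [0.0008, 0.0042, -0.0033, 0.0002, -0.001, 0.0005] target [ 0.3928 -0.0484  0.2   ]
row [0.0008, 0.0042, -0.0033, -0.094, -0.0008, 0.1291] target [ 0.4028 -0.0474  0.041 ]
```

```bash
python3 -m jog '[[0,0,0,-0.094,-0.001,0.129,255],[0,0,0,-0.094,-0.001,0.129,255],[0,0,0,-0.094,-0.001,0.129,255],[0,0,0,-0.094,-0.001,0.129,255],[0,0,0,-0.094,-0.001,0.129,255]]'
python3 - <<'E'
from h import *
from plant import *
row(w(-.12,0,.041),rot(40)); row(w(-.08,0,.041),rot(40)); row(w(-.076,0,.041),rot(40))
for n in ("side","top"):
    p,d=read_camera(n); cv2.imwrite(f"pics/{n}1.png",cv2.resize(p[150:290,230:410,::-1],None,fx=4,fy=4,interpolation=2))
E
```

```text
time: 2.95
tcp_pos: [0.4162, -0.0599, 0.0752]
tcp_rot: [[0.786, 0.102, 0.609], [0.071, -0.995, 0.076], [0.614, -0.017, -0.789]]
contact_force: [-0.2, 0.5, 1.3]
finger_gap: 0.001
row [-0.0231, 0.0475, -0.005, 0.0167, -0.0127, 0.0566] target [ 0.4625 -0.0418  0.041 ]
row [-0.0231, 0.0475, -0.005, 0.0483, -0.0123, 0.0812] target [ 0.5024 -0.038   0.041 ]
row [-0.0231, 0.0475, -0.005, 0.0515, -0.0123, 0.0836] target [ 0.5063 -0.0377  0.041 ]
```

View pics/side1.png

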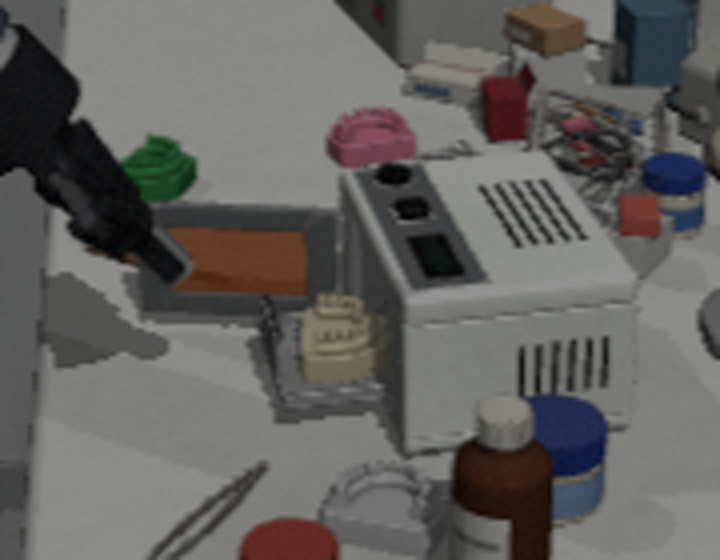

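View pics/top1.png

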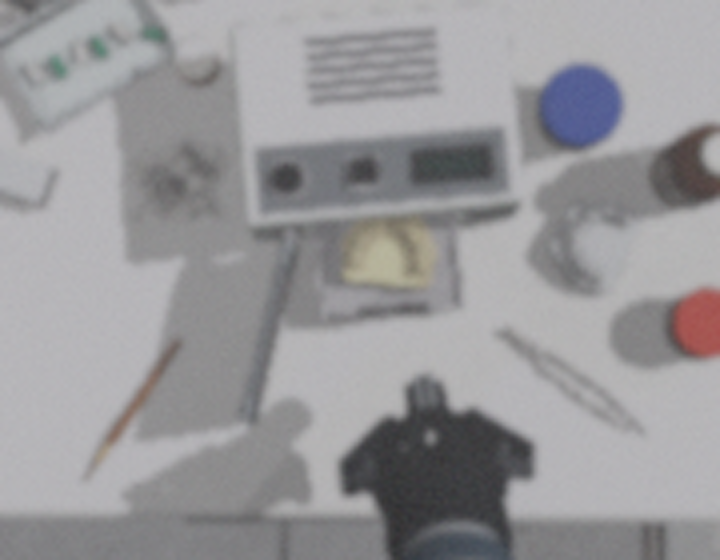

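Run:
```python
from h import *
from plant import *
s=sensors.get_state(); print(s["qpos"].round(1),s["qd"].round(2),s["tcp_pos"])
row(w(-.17,0,.045),rot(22));
```

```text
[-42.2 -11.4 -59.7  14.8  27.7 139. ] [ 0.28 -0.4   0.04 -0.42 -0.07  0.03] [ 0.41640758 -0.05993327  0.0757683 ]
row [-0.0223, -0.354, -0.0002, -0.0208, -0.0133, 0.023] target [ 0.4128 -0.0465  0.045 ]
```

```bash
python3 -m jog '[[-0.022,-0.354,0,-0.042,-0.013,0.005,255],[-0.022,-0.354,0,-0.042,-0.013,0.005,255],[-0.022,-0.354,0,-0.021,-0.013,0.023,255],[-0.022,-0.354,0,-0.021,-0.013,0.023,255],[-0.022,-0.354,0,-0.021,-0.013,0.023,255]]'
python3 - <<'E'
from h import *
from plant import *
s=sensors.get_state(); print(s["qpos"].round(1),s["tcp_pos"],unitxy(s["tcp_pos"]))
row(w(-.17,0,.045),rot(22)); row(w(-.10,0,.045),rot(22));  row(w(-.08,0,.045),rot(22));
E
```

```text
time: 3.68
tcp_pos: [0.4118, -0.0464, 0.0451]
tcp_rot: [[0.923, 0.094, 0.373], [0.088, -0.996, 0.036], [0.375, -0.0, -0.927]]
contact_force: [-0.6, 0.7, 0.1]
finger_gap: 0.005
[-27.7  -4.5 -50.7  25.1  11.8 148.8] [ 0.41180263 -0.0464185   0.04506748] [-1.70940093e-01  1.69138282e-04]
row [-0.0005, 0.0, 0.0003, 0.0008, 0.0002, 0.0004] target [ 0.4128 -0.0465  0.045 ]
row [-0.0005, 0.0, 0.0003, 0.0657, 0.0002, 0.0266] target [ 0.4824 -0.0399  0.045 ]
row [-0.0005, 0.0, 0.0003, 0.0843, 0.0002, 0.0341] target [ 0.5024 -0.038   0.045 ]
```

```bash
python3 -m jog '[[0,0,0,0.006,0,0.0025,255],[0,0,0,0.012,0,0.005,255],[0,0,0,0.016,0,0.0065,255],[0,0,0,0.019,0,0.0077,255],[0,0,0,0.022,0,0.009,255],[0,0,0,0.025,0,0.01,255],[0,0,0,0.028,0,0.0113,255],[0,0,0,0.031,0,0.0125,255],[0,0,0,0.034,0,0.0137,255],[0,0,0,0.037,0,0.015,255],[0,0,0,0.04,0,0.016,255],[0,0,0,0.043,0,0.0174,255],[0,0,0,0.046,0,0.0186,255],[0,0,0,0.05,0,0.02,255],[0,0,0,0.054,0,0.0218,255],[0,0,0,0.058,0,0.0234,255],[0,0,0,0.062,0,0.025,255],[0,0,0,0.0655,0,0.0265,255]]'
python3 - <<'E'
from h import *
from plant import *
s=sensors.get_state(); print(s["tcp_pos"],unitxy(s["tcp_pos"]),s["contact_force"])
for n in ("side","top"):
    p,d=read_camera(n); cv2.imwrite(f"pics/{n}2.png",cv2.resize(p[150:290,230:410,::-1],None,fx=4,fy=4,interpolation=2))
row(w(-.08,0,.045),rot(22));
E
```

```text
time: 5.92
tcp_pos: [0.4824, -0.0397, 0.045]
tcp_rot: [[0.923, 0.095, 0.373], [0.088, -0.996, 0.036], [0.375, -0.0, -0.927]]
contact_force: [0.5, -0.4, -0.3]
finger_gap: 0.001
[ 0.48242954 -0.03969236  0.04499274] [-0.09999364  0.00021884] [ 0.46504664 -0.41930332 -0.29647811]
row [-0.0005, -0.0001, 0.0005, 0.0184, 0.0002, 0.0075] target [ 0.5024 -0.038   0.045 ]
```

View pics/side2.png

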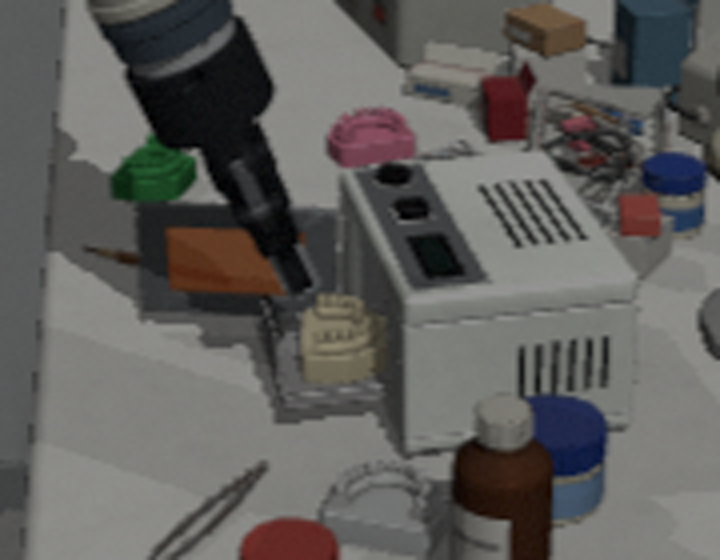

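View pics/top2.png

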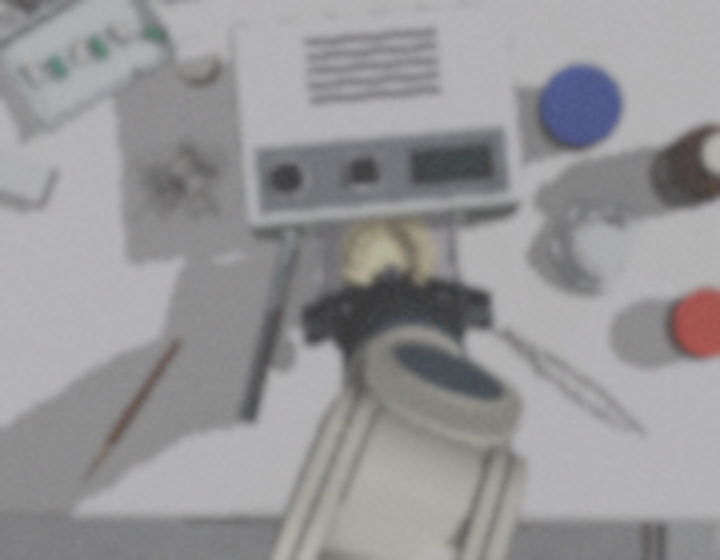

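Run:
```python
from h import *
from plant import *
s=sensors.get_state()
def proj(n,p):
    c=get_calibration(n); q=c["rotation"].T@(np.asarray(p)-c["eye"]); return np.array([q[0]/q[2]*c["fx"]+c["cx"],q[1]/q[2]*c["fy"]+c["cy"]])
cr=lambda u:(u-[230,150])*4
R=s["tcp_rot"]
for n in("side","top"):
    print(n,"tcp",cr(proj(n,s["tcp_pos"])),"tabtop start",cr(proj(n,w(-.1325,0,.0575))),"home tab",cr(proj(n,w(-.07,0,.0575))))
p,d=read_camera("side"); P=pts("side",d)
for (u,v) in [(300,285),(295,270),(268,305),(300,300),(285,270),(310,290),(340,340)]:
    a,b=230+u//4,150+v//4; print((u,v),P[b,a].round(3),unitxy(P[b,a]).round(3))
```

```text
side tcp [321.84118842 325.07197204] tabtop start [268.75220103 313.01293046] home tab [369.30991864 301.97312287]
top tcp [385.86767081 263.51064448] tabtop start [390.50351365 308.21116012] home tab [382.56806359 219.76158215]
(300, 285) [ 0.469 -0.056  0.083] [-0.115 -0.015]
(295, 270) [ 0.464 -0.054  0.092] [-0.119 -0.012]
(268, 305) [ 0.45  -0.033  0.058] [-0.131  0.01 ]
(300, 300) [0.474 0.024 0.03 ] [-0.102  0.065]
(285, 270) [ 0.459 -0.057  0.094] [-0.125 -0.014]
(310, 290) [ 0.474 -0.049  0.076] [-0.109 -0.008]
(340, 340) [ 0.491 -0.066  0.048] [-0.094 -0.027]
```

Run:
```python
from h import *
from plant import *
def proj(n,p):
    c=get_calibration(n); q=c["rotation"].T@(np.asarray(p)-c["eye"]); return np.array([q[0]/q[2]*c["fx"]+c["cx"],q[1]/q[2]*c["fy"]+c["cy"]])
cr=lambda u:(u-[230,150])*4
z=np.array([.609,.076,-.789])
for k in (0,-.01,-.02,-.03,-.04): print(k,cr(proj("side",np.array([.4162,-.0599,.0752])+k*z)),cr(proj("top",np.array([.4162,-.0599,.0752])+k*z)))
p,d=read_camera("side"); cv2.imwrite("pics/s3.png",cv2.resize(p[190:250,270:350,::-1],None,fx=9,fy=9,interpolation=2))
P=pts("side",d); print(d[200:240:3,290:330:4].round(3)); print(P[200:240:3,290:330:4,2].round(3))
print(sensors.get_state()["finger_gap"])
```

```text
0 [212.8346216  303.74272942] [415.35577188 356.15070668]
-0.01 [201.98742844 293.20370024] [416.80363119 364.73816476]
-0.02 [191.05191217 282.57885719] [418.27320194 373.45439643]
-0.03 [180.02698964 271.86714786] [419.76497617 382.30232009]
-0.04 [168.91155989 261.06750258] [421.27946092 391.28494305]
[[1.123 1.092 1.09  1.139 1.481 1.481 1.268 1.218 1.21  1.21 ]
 [1.095 1.087 1.094 1.171 1.239 1.241 1.249 1.215 1.202 1.195]
 [1.144 1.102 1.108 1.116 1.244 1.244 1.245 1.239 1.181 1.181]
 [1.254 1.109 1.134 1.129 1.248 1.246 1.245 1.244 1.178 1.158]
 [1.26  1.127 1.134 1.155 1.25  1.248 1.401 1.254 1.177 1.152]
 [1.263 1.264 1.164 1.163 1.173 1.253 1.384 1.249 1.25  1.14 ]
 [1.267 1.268 1.263 1.166 1.168 1.265 1.37  1.255 1.259 1.135]
 [1.273 1.275 1.269 1.169 1.174 1.261 1.272 1.259 1.26  1.136]
 [1.271 1.27  1.271 1.177 1.271 1.215 1.216 1.214 1.266 1.269]
 [1.274 1.272 1.269 1.271 1.234 1.218 1.216 1.213 1.196 1.26 ]
 [1.3   1.24  1.175 1.254 1.216 1.211 1.214 1.207 1.194 1.251]
 [1.289 1.233 1.167 1.237 1.202 1.169 1.175 1.176 1.19  1.239]
 [1.274 1.272 1.173 1.226 1.187 1.177 
[... 434 characters left out ...]
.064  0.098  0.109]
 [ 0.054  0.053  0.098  0.098  0.094  0.058 -0.001  0.059  0.059  0.108]
 [ 0.045  0.044  0.046  0.09   0.09   0.045 -0.002  0.05   0.048  0.104]
 [ 0.035  0.034  0.037  0.083  0.08   0.04   0.035  0.041  0.041  0.097]
 [ 0.029  0.029  0.029  0.072  0.029  0.054  0.054  0.055  0.031  0.029]
 [ 0.021  0.021  0.023  0.022  0.039  0.046  0.047  0.049  0.056  0.026]
 [ 0.001  0.03   0.06   0.023  0.041  0.043  0.042  0.045  0.051  0.024]
 [-0.001  0.026  0.058  0.024  0.041  0.056  0.054  0.053  0.046  0.022]
 [-0.001  0.     0.048  0.023  0.041  0.046  0.049  0.045  0.042  0.024]
 [-0.001  0.001  0.04   0.024  0.043  0.041  0.041  0.039  0.037  0.023]]
-0.0008784899547836604
```

View pics/s3.png

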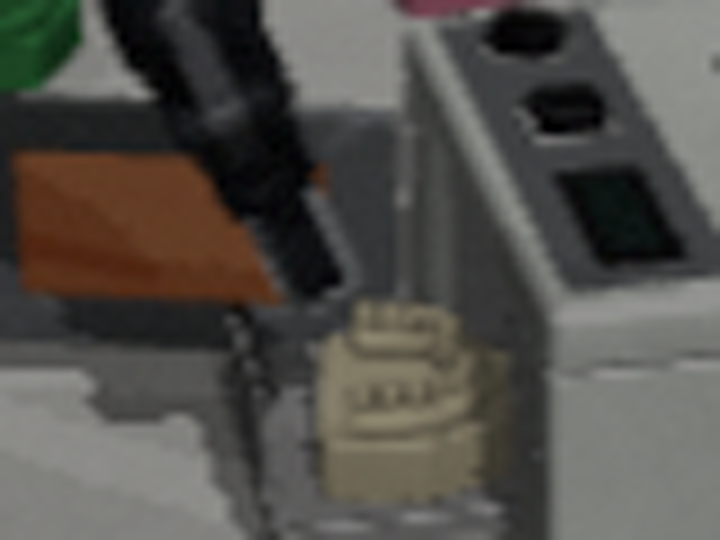

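```bash
python3 -m jog '[[0,0,0,-0.03,0,-0.014,255],[0,0,0,-0.06,0,-0.026,255],[0,0,0,-0.074,0,-0.03,255],[0,0,0,-0.074,0,-0.03,255]]'
cat >> h.py <<'E'
def proj(n,p):
    c=get_calibration(n); q=c["rotation"].T@(np.asarray(p)-c["eye"]); return np.array([q[0]/q[2]*c["fx"]+c["cx"],q[1]/q[2]*c["fy"]+c["cy"]])
E
python3 - <<'E'
from h import *
from plant import *
s=sensors.get_state(); R=s["tcp_rot"]; print(s["tcp_pos"],unitxy(s["tcp_pos"]))
for n in("side","top"):
    p,d=read_camera(n); np.savez(n+"4.npz",p=p,d=d)
    c=proj(n,s["tcp_pos"]).astype(int); o=c-[40,40]; im=cv2.resize(p[o[1]:o[1]+70,o[0]:o[0]+80,::-1],None,fx=9,fy=9,interpolation=2)
    for k in np.arange(0,.05,.01):
        q=tuple(((proj(n,s["tcp_pos"]-k*R[:,2])-o+.5)*9).astype(int).tolist()); cv2.circle(im,q,4,(0,0,255) if k==0 else (0,255,0),-1)
    cv2.imwrite(f"pics/{n}4.png",im)
E
```

```text
time: 6.62
tcp_pos: [0.4025, -0.0476, 0.0452]
tcp_rot: [[0.923, 0.093, 0.373], [0.086, -0.996, 0.035], [0.375, 0.0, -0.927]]
contact_force: [-0.1, 0.2, 0.6]
finger_gap: 0.003
[ 0.40248197 -0.04761418  0.04524927] [-1.80331906e-01 -1.44088579e-04]
```

View pics/side4.png

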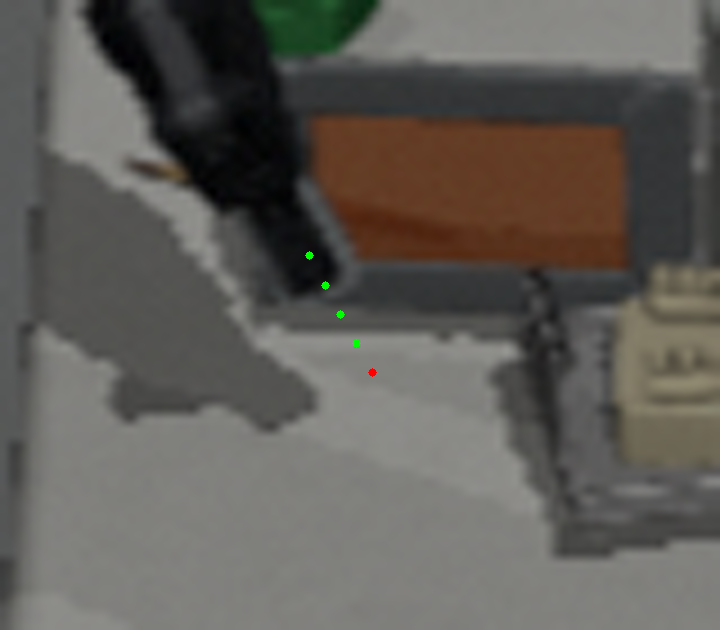

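View pics/top4.png

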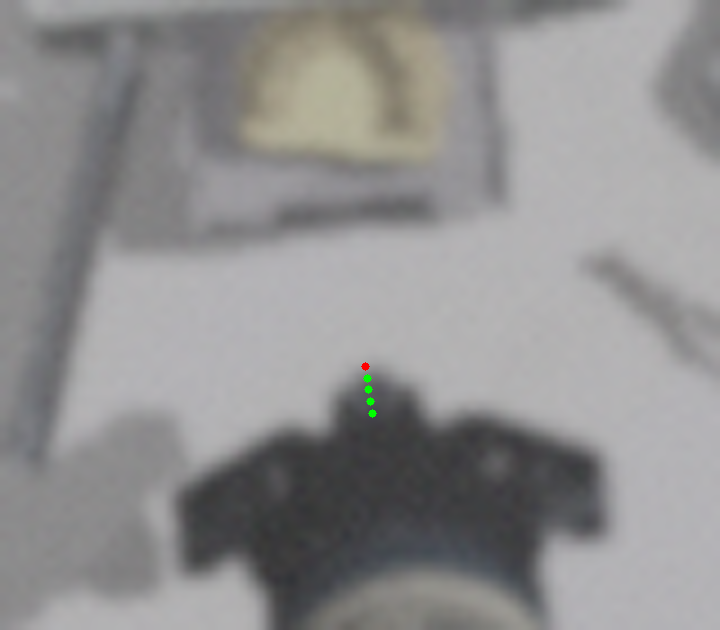

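```bash
cat >> h.py <<'E'
L=.028
def rowt(p,R): row(np.asarray(p)+L*R.apply([0,0,1]),R)
def tip():
    from plant import sensors
    s=sensors.get_state(); t=s["tcp_pos"]-L*s["tcp_rot"][:,2]; print("tip unit",unitxy(t).round(4),"z",t[2].round(4),"F",s["contact_force"].round(2),"t",s["time"])
E
python3 - <<'E'
from h import *
tip(); rowt(w(-.165,0,.042),rot(22))
E
```

```text
tip unit [-0.1897 -0.0004] z 0.0715 F [0.5  0.41 0.65] t 6.725
row [0.0003, -0.0011, 0.0001, 0.0118, -0.0004, 0.0366] target [ 0.4282 -0.045   0.016 ]
```

```bash
python3 -m jog '[[0,0,0,0.004,0,0.012,255],[0,0,0,0.008,0,0.024,255],[0,0,0,0.012,0,0.0365,255],[0,0,0,0.012,0,0.0365,255]]'
python3 - <<'E'
from h import *
from plant import *
tip(); rowt(w(-.10,0,.042),rot(22))
s=sensors.get_state(); R=s["tcp_rot"]
for n in("side",):
    p,d=read_camera(n); 
    o=np.array([250,180]); im=cv2.resize(p[o[1]:o[1]+70,o[0]:o[0]+80,::-1],None,fx=9,fy=9,interpolation=2)
    for k in [0,.028]:
        q=tuple(((proj(n,s["tcp_pos"]-k*R[:,2])-o+.5)*9).astype(int).tolist()); cv2.circle(im,q,4,(0,0,255) if k==0 else (0,255,0),-1)
    cv2.imwrite(f"pics/{n}5.png",im)
E
```

```text
time: 7.22
tcp_pos: [0.4291, -0.0452, 0.0156]
tcp_rot: [[0.923, 0.095, 0.373], [0.088, -0.995, 0.036], [0.374, -0.0, -0.927]]
contact_force: [-0.3, 0.6, 0.7]
finger_gap: 0.003
tip unit [-0.1641 -0.0003] z 0.0416 F [-0.34  0.62  0.75] t 7.225
row [-0.001, 0.0002, 0.001, 0.0596, -0.0002, 0.0236] target [ 0.4929 -0.0389  0.016 ]
```

View pics/side5.png

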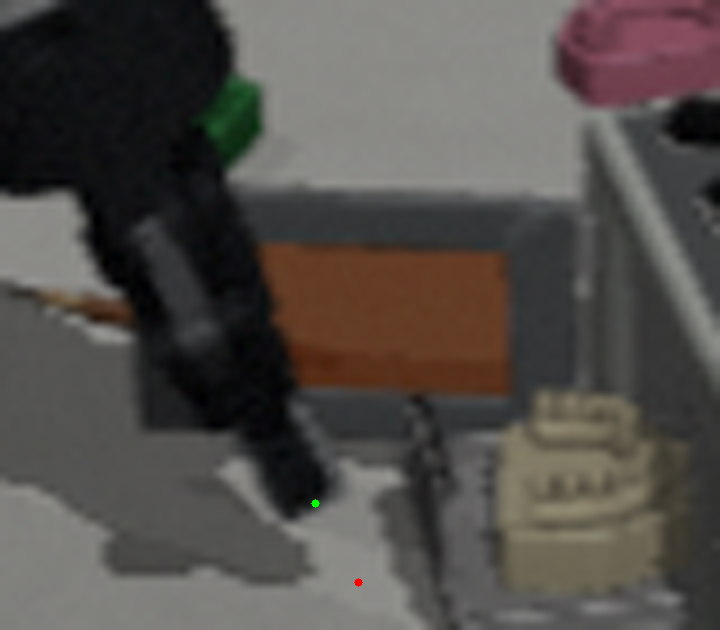

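```bash
python3 -m jog '[[0,0,0,0.005,0,0.002,255],[0,0,0,0.01,0,0.004,255],[0,0,0,0.014,0,0.0056,255],[0,0,0,0.017,0,0.0068,255],[0,0,0,0.02,0,0.008,255],[0,0,0,0.023,0,0.0092,255],[0,0,0,0.026,0,0.0104,255],[0,0,0,0.029,0,0.0116,255],[0,0,0,0.032,0,0.0128,255],[0,0,0,0.035,0,0.014,255],[0,0,0,0.038,0,0.0152,255],[0,0,0,0.041,0,0.0164,255],[0,0,0,0.044,0,0.0176,255],[0,0,0,0.047,0,0.0188,255],[0,0,0,0.05,0,0.02,255],[0,0,0,0.053,0,0.0212,255],[0,0,0,0.056,0,0.0224,255],[0,0,0,0.059,0,0.0236,255]]'
python3 - <<'E'
from h import *
from plant import *
tip(); rowt(w(-.08,0,.042),rot(22))
p,d=read_camera("side"); 
o=np.array([260,180]); im=cv2.resize(p[o[1]:o[1]+70,o[0]:o[0]+80,::-1],None,fx=9,fy=9,interpolation=2)
cv2.imwrite(f"pics/side6.png",im)
E
```

```text
time: 9.52
tcp_pos: [0.4922, -0.0392, 0.0161]
tcp_rot: [[0.923, 0.095, 0.373], [0.088, -0.995, 0.036], [0.374, -0.0, -0.927]]
contact_force: [-1.8, -0.6, -1.2]
finger_gap: -0.0
tip unit [-0.1007 -0.0002] z 0.042 F [-1.77 -0.56 -1.17] t 9.525
row [-0.0008, 0.0002, 0.0008, 0.0192, -0.0001, 0.0078] target [ 0.5128 -0.037   0.016 ]
```

View pics/side6.png

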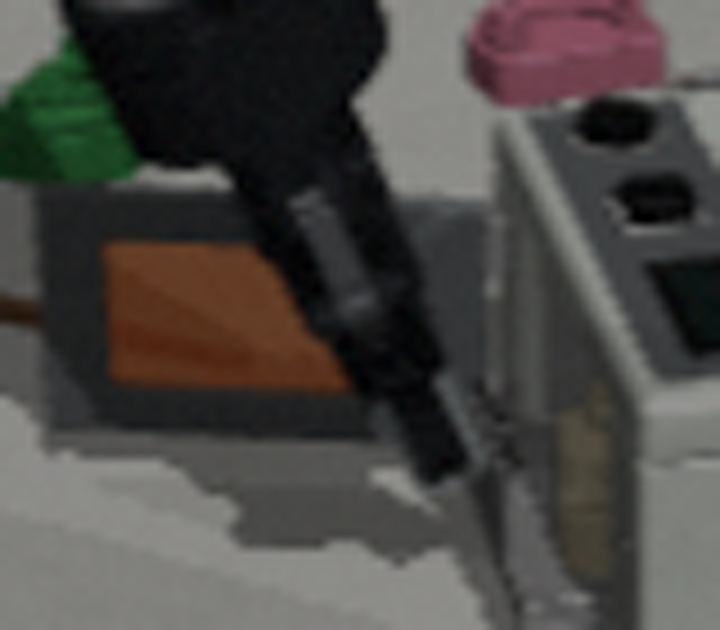

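```bash
python3 -m jog '[[0,0,0,0.003,0,0.0012,255],[0,0,0,0.006,0,0.0024,255],[0,0,0,0.009,0,0.0036,255],[0,0,0,0.012,0,0.0049,255],[0,0,0,0.0145,0,0.0059,255],[0,0,0,0.0165,0,0.0067,255],[0,0,0,0.0165,0,0.0067,255]]'
python3 - <<'E'
from h import *
tip(); rowt(w(-.08,0,.042),rot(22))
E
```

```text
time: 10.45
tcp_pos: [0.5107, -0.0375, 0.0163]
tcp_rot: [[0.923, 0.095, 0.374], [0.088, -0.995, 0.036], [0.375, -0.0, -0.927]]
contact_force: [-0.3, -0.6, -0.2]
finger_gap: -0.002
tip unit [-0.0822 -0.0003] z 0.0422 F [-0.35 -0.64 -0.24] t 10.45
row [-0.0008, -0.001, 0.0011, 0.0019, -0.0003, 0.001] target [ 0.5128 -0.037   0.016 ]
```

```bash
python3 -m jog '[[0,0,0,0.001,0,0.0004,255],[0,0,0,0.002,0,0.0008,255],[0,0,0,0.003,0,0.0012,255]]'; python3 -m jog '[[0,0,0,0.001,0,0.0004,255],[0,0,0,0.002,0,0.0008,255]]'
python3 - <<'E'
from h import *
from plant import *
tip()
for n in("side","top"):
    p,d=read_camera(n); 
    o=np.array([280,170]); im=cv2.resize(p[o[1]:o[1]+70,o[0]:o[0]+80,::-1],None,fx=9,fy=9,interpolation=2)
    cv2.imwrite(f"pics/{n}7.png",im)
E
```

```text
time: 10.82
tcp_pos: [0.5135, -0.0372, 0.0161]
tcp_rot: [[0.923, 0.095, 0.373], [0.088, -0.995, 0.036], [0.375, -0.0, -0.927]]
contact_force: [-6.1, -0.9, 3.9]
finger_gap: -0.004
time: 11.08
tcp_pos: [0.5137, -0.0371, 0.0155]
tcp_rot: [[0.924, 0.094, 0.37], [0.087, -0.996, 0.035], [0.371, 0.0, -0.928]]
contact_force: [-17.1, -3.1, 13.4]
finger_gap: 0.001
tip unit [-0.079  -0.0001] z 0.0415 F [-17.13  -3.12  13.36] t 11.075
```

View pics/side7.png

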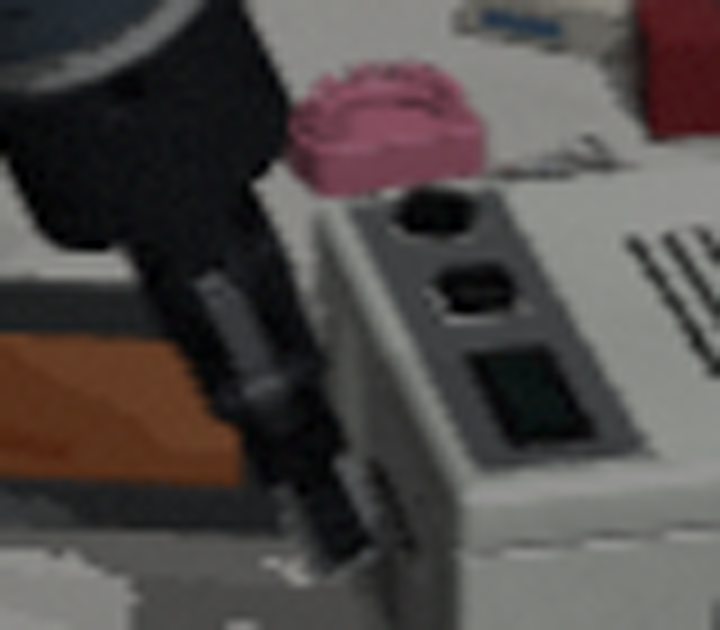

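Run:
```python
from h import *
# tool-frame coords of gripper surface from top4/side4 (pose then)
R=np.array([[0.923,0.093,0.373],[0.086,-0.996,0.035],[0.375,0,-0.927]]); t=np.array([.4025,-.0476,.0452])
for n in("top","side"):
    d=np.load(n+"4.npz")["d"]; P=pts(n,d); Q=(P-t)@R
    m=(d>0)&(abs(Q[...,0])<.07)&(abs(Q[...,1])<.08)&(Q[...,2]<-.01)&(Q[...,2]>-.2)&(P[...,2]>.05)&(P[...,0]<.44)
    q=Q[m]*1000
    for a in range(-140,-20,10):
        s=q[(q[:,2]>a)&(q[:,2]<=a+10)]
        if len(s)>3: print(n,a,len(s),"x",np.percentile(s[:,0],[3,97]).round(),"y",np.percentile(s[:,1],[3,97]).round())
tip()
rowt(w(-.17,0,.045),rot(22))
```

```text
top -140 38 x [-2. 14.] y [-47.  51.]
top -130 113 x [-9. 17.] y [-60.  60.]
top -120 52 x [ 0. 20.] y [-57.  60.]
top -110 53 x [ 4. 20.] y [-47.  50.]
top -100 34 x [ 6. 19.] y [-43.  42.]
top -90 63 x [-1. 17.] y [-31.  35.]
top -80 17 x [ 8. 16.] y [-11.  26.]
top -70 9 x [ 5. 15.] y [-5. 17.]
top -60 12 x [ 9. 15.] y [-9. 10.]
top -50 15 x [ 8. 15.] y [-13.  13.]
side -140 105 x [-19.  19.] y [-12.  48.]
side -130 99 x [-18.  18.] y [-8. 64.]
side -120 73 x [-15.  16.] y [16. 64.]
side -110 52 x [-14.  16.] y [-3. 56.]
side -100 35 x [-10.  16.] y [11. 50.]
side -90 38 x [-12.  11.] y [12. 40.]
side -80 15 x [-10.  13.] y [-6. 34.]
side -70 29 x [-9. 10.] y [ 5. 17.]
side -60 40 x [-11.  10.] y [ 1. 17.]
side -50 33 x [-12.  10.] y [ 5. 16.]
side -40 25 x [-10.   9.] y [ 4. 12.]
tip unit [-0.079  -0.0002] z 0.0415 F [-14.6   -3.23   9.7 ] t 11.175
row [0.0002, 0.0044, -0.0003, -0.0831, -0.0001, -0.037] target [ 0.4232 -0.0455  0.019 ]
```

```bash
python3 -m jog '[[0,0,0,-0.004,0,-0.002,255],[0,0,0,-0.02,0,-0.009,255],[0,0,0,-0.05,0,-0.022,255],[0,0,0,-0.083,0,-0.037,255],[0,0,0,-0.083,0,-0.037,255]]'
python3 - <<'E'
from h import *
from plant import *
tip()
for n in("side","top"):
    p,d=read_camera(n); 
    o=np.array([270,170]); im=cv2.resize(p[o[1]:o[1]+70,o[0]:o[0]+80,::-1],None,fx=9,fy=9,interpolation=2)
    cv2.imwrite(f"pics/{n}8.png",im)
rowt(w(-.17,0,.15),rot(0,30)); rowt(w(-.158,.145,.15),rot(0,30)); rowt(w(-.158,.145,.065),rot(0,30))
E
```

```text
time: 11.8
tcp_pos: [0.4205, -0.0452, 0.0188]
tcp_rot: [[0.925, 0.093, 0.369], [0.086, -0.996, 0.035], [0.371, -0.0, -0.929]]
contact_force: [1.2, 0.0, 0.2]
finger_gap: -0.002
tip unit [-0.1726  0.0006] z 0.0448 F [1.25 0.01 0.19] t 11.8
row [0.1286, -0.4749, -0.6596, 0.0283, -0.0004, -0.099] target [ 0.4128 -0.0465  0.122 ]
row [0.1286, -0.4749, -0.6596, 0.0393, -0.1454, -0.0947] target [0.4111 0.099  0.122 ]
row [0.1286, -0.4749, -0.6596, 0.0077, -0.1455, -0.0158] target [0.4111 0.099  0.037 ]
```

View pics/side8.png

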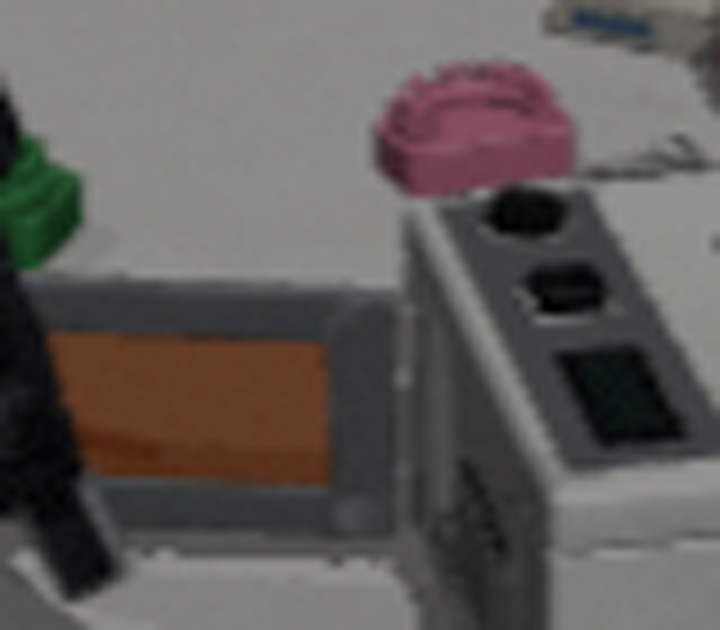

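View pics/top8.png

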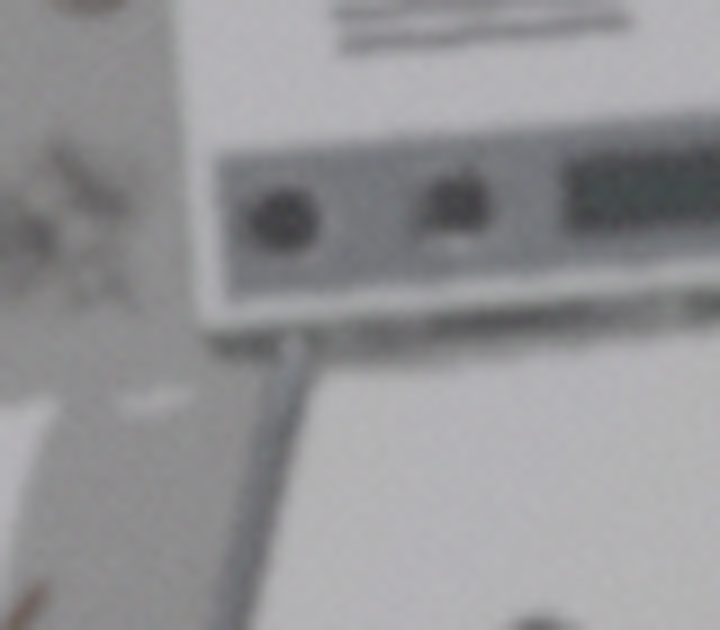

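```bash
python3 -m jog '[[0.06,-0.237,-0.33,0.028,0,-0.099,255],[0.1286,-0.475,-0.66,0.028,0,-0.099,255],[0.1286,-0.475,-0.66,0.028,0,-0.099,255],[0.1286,-0.475,-0.66,0.028,0,-0.099,255],[0.1286,-0.475,-0.66,0.039,-0.145,-0.095,255],[0.1286,-0.475,-0.66,0.039,-0.145,-0.095,255],[0.1286,-0.475,-0.66,0.039,-0.145,-0.095,255],[0.1286,-0.475,-0.66,0.039,-0.145,-0.095,255],[0.1286,-0.475,-0.66,0.039,-0.145,-0.095,255]]'
python3 - <<'E'
from h import *
from plant import *
tip(); print(sensors.get_state()["qpos"].round(1))
p,d=read_camera("top"); 
o=np.array([230,150]); im=cv2.resize(p[o[1]:o[1]+110,o[0]:o[0]+140,::-1],None,fx=5,fy=5,interpolation=2)
cv2.imwrite(f"pics/top9.png",im)
rowt(w(-.158,.145,.065),rot(0,30))
E
```

```text
time: 13.02
tcp_pos: [0.4111, 0.0982, 0.1221]
tcp_rot: [[0.815, 0.58, 0.0], [0.58, -0.815, -0.0], [-0.0, 0.0, -1.0]]
contact_force: [-0.2, -0.3, -0.8]
finger_gap: 0.001
tip unit [-0.1581  0.1442] z 0.1501 F [-0.18 -0.29 -0.84] t 13.025
[  2.    4.8 -23.2  62.   -0.  146.6]
row [0.0002, 0.0001, -0.0004, 0.0007, -0.0009, 0.0851] target [0.4111 0.099  0.037 ]
```

View pics/top9.png

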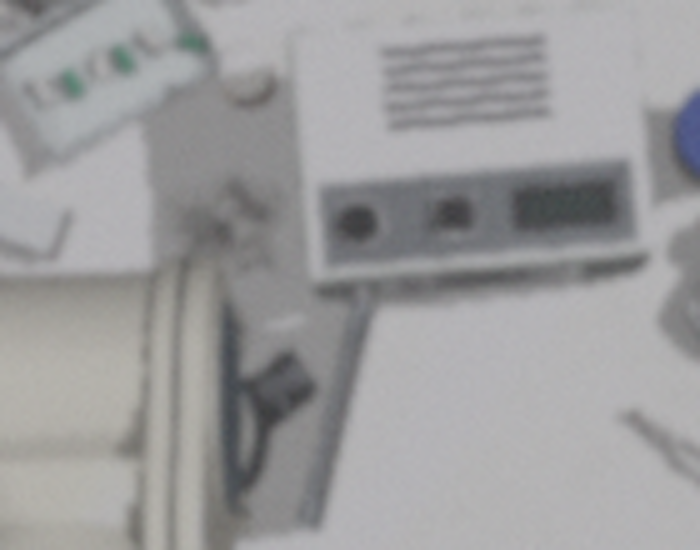

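```bash
python3 -m jog '[[0,0,0,0,0,0.03,255],[0,0,0,0,0,0.06,255],[0,0,0,0,0,0.085,255],[0,0,0,0,0,0.085,255]]'
cat > path.py <<'E'
from h import *
from plant import sensors
import sys
def centre(a,r):
    n=np.array([-np.cos(a),np.sin(a)]); d=np.array([-np.sin(a),-np.cos(a)])
    th=np.radians(30); ex=np.array([np.cos(th),np.sin(th)]); ey=np.array([-np.sin(th),np.cos(th)])
    s=.011*abs(n@ex)+.0145*abs(n@ey)+.004
    return np.array([-.0755,.066])+r*d+s*n
s=sensors.get_state(); R0=Ro.from_matrix(s["tcp_rot"]); tip()
z=s["tcp_pos"][2]
for a in np.linspace(float(sys.argv[1]),float(sys.argv[2]),int(sys.argv[3])):
    c=centre(a,float(sys.argv[4])); t=R0.inv().apply(w(c[0],c[1],z)-s["tcp_pos"]); print(round(a,2),c.round(3),(t*1000).round(1).tolist())
E
python3 path.py 1.9 0.4 16 .1
```

```text
time: 13.58
tcp_pos: [0.4101, 0.0968, 0.036]
tcp_rot: [[0.816, 0.577, -0.003], [0.577, -0.816, -0.0], [-0.003, -0.001, -1.0]]
contact_force: [-0.3, -0.0, 0.5]
finger_gap: 0.0
tip unit [-0.159  0.143] z 0.064 F [-0.32 -0.01  0.48] t 13.575
1.9 [-0.163  0.119] [-15.4, 18.8, 0.0]
1.8 [-0.168  0.11 ] [-23.9, 24.0, 0.0]
1.7 [-0.172  0.101] [-31.9, 30.2, 0.0]
1.6 [-0.175  0.091] [-39.5, 37.2, 0.1]
1.5 [-0.177  0.081] [-46.3, 45.2, 0.1]
1.4 [-0.178  0.07 ] [-52.4, 53.9, 0.1]
1.3 [-0.177  0.059] [-57.5, 63.4, 0.1]
1.2 [-0.176  0.048] [-61.7, 73.6, 0.1]
1.1 [-0.173  0.038] [-64.7, 84.3, 0.1]
1.0 [-0.17   0.028] [-66.6, 94.3, 0.0]
0.9 [-0.166  0.019] [-67.7, 103.5, 0.0]
0.8 [-0.162  0.011] [-67.8, 113.0, 0.0]
0.7 [-0.156  0.003] [-67.1, 122.5, 0.0]
0.6 [-0.15  -0.004] [-65.4, 132.2, -0.0]
0.5 [-0.143 -0.011] [-62.6, 141.8, -0.0]
0.4 [-0.135 -0.017] [-58.9, 151.2, -0.1]
```

```bash
python3 -m jog '[[0,0,0,-0.008,0.009,0,255],[0,0,0,-0.0154,0.0188,0,255],[0,0,0,-0.0239,0.024,0,255],[0,0,0,-0.0319,0.0302,0,255],[0,0,0,-0.0395,0.0372,0,255],[0,0,0,-0.0463,0.0452,0,255],[0,0,0,-0.0524,0.0539,0,255],[0,0,0,-0.0575,0.0634,0,255],[0,0,0,-0.0617,0.0736,0,255],[0,0,0,-0.0647,0.0843,0,255],[0,0,0,-0.0666,0.0943,0,255],[0,0,0,-0.0677,0.1035,0,255],[0,0,0,-0.0678,0.113,0,255],[0,0,0,-0.0671,0.1225,0,255],[0,0,0,-0.0654,0.1322,0,255],[0,0,0,-0.0626,0.1418,0,255],[0,0,0,-0.0589,0.1512,0,255],[0,0,0,-0.0589,0.1512,0,255]]'; 
python3 path.py 0.3 -0.1 9 .1
python3 - <<'E'
from h import *
from plant import *
for n in("side","top"):
    p,d=read_camera(n); 
    o=np.array([250,160]); im=cv2.resize(p[o[1]:o[1]+90,o[0]:o[0]+120,::-1],None,fx=6,fy=6,interpolation=2)
    cv2.imwrite(f"pics/{n}10.png",im)
E
```

```text
time: 15.82
tcp_pos: [0.4501, -0.0611, 0.0359]
tcp_rot: [[0.817, 0.577, -0.003], [0.577, -0.817, -0.001], [-0.003, -0.001, -1.0]]
contact_force: [0.9, 0.4, -1.5]
finger_gap: 0.003
tip unit [-0.1341 -0.018 ] z 0.0639 F [ 0.93  0.41 -1.46] t 15.825
0.3 [-0.126 -0.023] [4.5, 8.3, -0.0]
0.25 [-0.122 -0.025] [7.3, 12.8, -0.0]
0.2 [-0.117 -0.028] [10.3, 17.1, -0.0]
0.15 [-0.112 -0.03 ] [13.6, 21.2, -0.1]
0.1 [-0.107 -0.031] [17.2, 25.2, -0.1]
0.05 [-0.102 -0.033] [20.9, 29.1, -0.1]
-0.0 [-0.096 -0.034] [24.9, 32.8, -0.1]
-0.05 [-0.091 -0.035] [29.2, 36.2, -0.1]
-0.1 [-0.085 -0.035] [33.6, 39.5, -0.1]
```

View pics/side10.png

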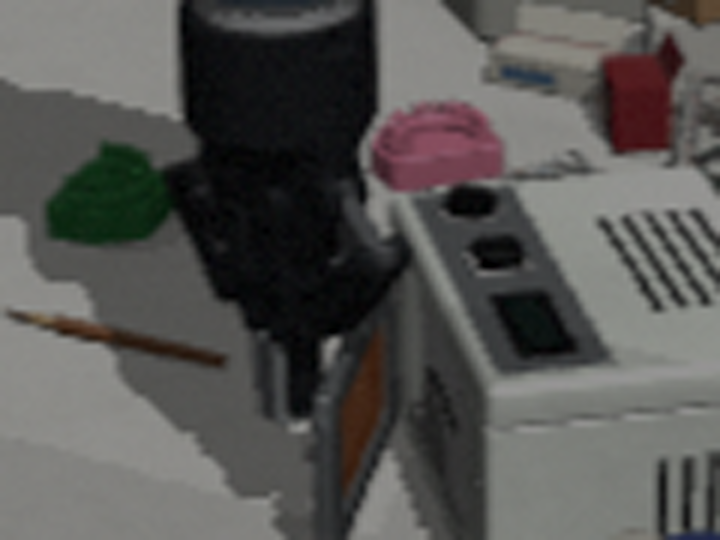

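View pics/top10.png

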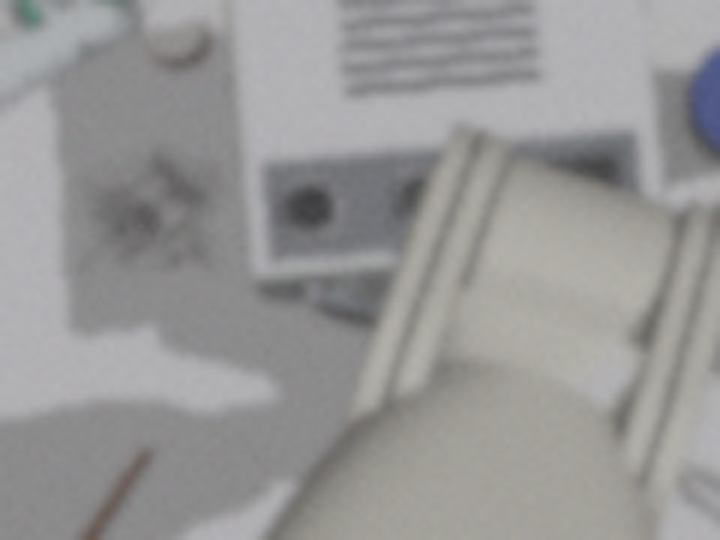

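```bash
python3 -m jog '[[0,0,0,0,0.002,-0.008,255],[0,0,0,0.0045,0.0083,-0.008,255],[0,0,0,0.0073,0.0128,-0.008,255],[0,0,0,0.0103,0.0171,-0.008,255],[0,0,0,0.0136,0.0212,-0.008,255],[0,0,0,0.0172,0.0252,-0.008,255],[0,0,0,0.0195,0.0275,-0.008,255],[0,0,0,0.0195,0.0275,-0.008,255]]'; 
python3 path.py 0.1 -0.1 9 .1
```

```text
time: 16.92
tcp_pos: [0.4812, -0.0718, 0.0436]
tcp_rot: [[0.816, 0.577, -0.004], [0.577, -0.816, -0.0], [-0.003, -0.002, -1.0]]
contact_force: [0.0, 0.9, -0.6]
finger_gap: -0.003
tip unit [-0.1041 -0.0316] z 0.0716 F [ 0.02  0.93 -0.56] t 16.925
0.1 [-0.107 -0.031] [-2.1, -1.5, 0.0]
0.08 [-0.104 -0.032] [-0.2, 0.4, -0.0]
0.05 [-0.102 -0.033] [1.7, 2.3, -0.0]
0.02 [-0.099 -0.033] [3.6, 4.2, -0.0]
0.0 [-0.096 -0.034] [5.7, 6.0, -0.0]
-0.02 [-0.094 -0.034] [7.8, 7.8, -0.0]
-0.05 [-0.091 -0.035] [9.9, 9.5, -0.0]
-0.08 [-0.088 -0.035] [12.1, 11.1, -0.1]
-0.1 [-0.085 -0.035] [14.4, 12.7, -0.1]
```

```bash
python3 -m jog '[[0,0,0,0.0018,0.0018,0,255],[0,0,0,0.0036,0.0036,0,255],[0,0,0,0.005,0.005,0,255],[0,0,0,0.005,0.005,0,255]]'; python3 -m jog '[[0,0,0,0.001,0.001,0,255],[0,0,0,0.002,0.0018,0,255],[0,0,0,0.002,0.0018,0,255]]'; python3 path.py 0 -0.05 3 .1
```

```text
time: 17.42
tcp_pos: [0.4884, -0.073, 0.0436]
tcp_rot: [[0.816, 0.577, -0.003], [0.577, -0.816, -0.0], [-0.003, -0.002, -1.0]]
contact_force: [0.4, -0.2, 1.1]
finger_gap: 0.001
time: 17.8
tcp_pos: [0.4912, -0.0734, 0.0436]
tcp_rot: [[0.816, 0.578, -0.003], [0.578, -0.816, -0.0], [-0.003, -0.002, -1.0]]
contact_force: [-0.0, -0.6, 0.5]
finger_gap: -0.001
tip unit [-0.0944 -0.0341] z 0.0716 F [-0.02 -0.55  0.46] t 17.8
0.0 [-0.096 -0.034] [-1.5, -1.0, 0.0]
-0.02 [-0.094 -0.034] [0.6, 0.7, -0.0]
-0.05 [-0.091 -0.035] [2.7, 2.5, -0.0]
```

```bash
python3 -m jog '[[0,0,0,0.001,0.0006,0,255],[0,0,0,0.002,0.0012,0,255],[0,0,0,0.002,0.0012,0,255]]'; python3 -m jog '[[0,0,0,0.001,0.0006,0,255],[0,0,0,0.002,0.0012,0,255],[0,0,0,0.002,0.0012,0,255]]'; python3 path.py 0 -0.05 3 .1
python3 - <<'E'
from h import *
from plant import *
for n in("side","top"):
    p,d=read_camera(n); 
    o=np.array([270,170]); im=cv2.resize(p[o[1]:o[1]+90,o[0]:o[0]+120,::-1],None,fx=6,fy=6,interpolation=2)
    cv2.imwrite(f"pics/{n}11.png",im)
E
```

```text
time: 18.18
tcp_pos: [0.4919, -0.0733, 0.0434]
tcp_rot: [[0.817, 0.577, -0.006], [0.577, -0.817, -0.001], [-0.006, -0.003, -1.0]]
contact_force: [-7.6, -1.6, 4.7]
finger_gap: 0.0
time: 18.55
tcp_pos: [0.4919, -0.0733, 0.0433]
tcp_rot: [[0.817, 0.577, -0.011], [0.577, -0.817, -0.002], [-0.01, -0.005, -1.0]]
contact_force: [-12.5, -3.4, 8.1]
finger_gap: 0.001
tip unit [-0.0934 -0.0341] z 0.0713 F [-12.53  -3.4    8.14] t 18.55
0.0 [-0.096 -0.034] [-2.1, -1.4, 0.0]
-0.02 [-0.094 -0.034] [-0.0, 0.4, -0.0]
-0.05 [-0.091 -0.035] [2.1, 2.1, -0.0]
```

View pics/side11.png

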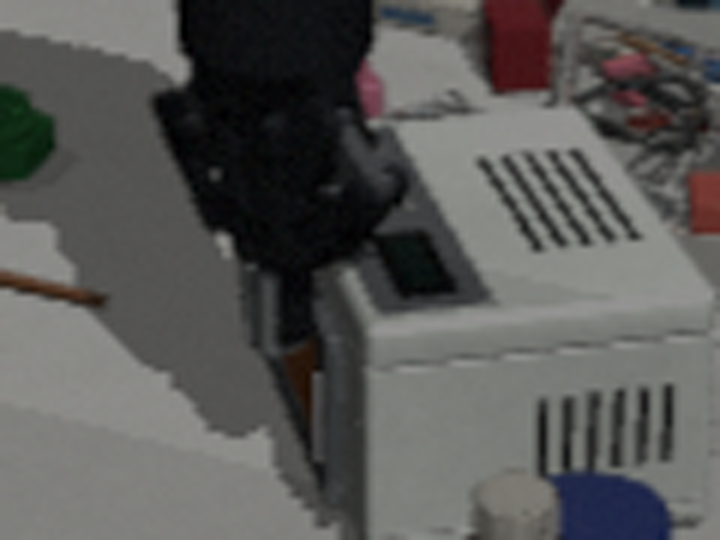

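```bash
python3 -m jog '[[0,0,0,-0.006,-0.0035,0,255],[0,0,0,-0.03,-0.017,0,255],[0,0,0,-0.06,-0.035,-0.01,255],[0,0,0,-0.07,-0.04,-0.03,255],[0,0,0,-0.07,-0.04,-0.06,255],[0,0,0,-0.07,-0.04,-0.06,255]]'
python3 - <<'E'
from h import *
from plant import *
tip()
for n in("side","top"):
    p,d=read_camera(n); np.savez(n+"12.npz",p=p,d=d)
    o=np.array([260,160]); im=cv2.resize(p[o[1]:o[1]+90,o[0]:o[0]+120,::-1],None,fx=6,fy=6,interpolation=2)
    cv2.imwrite(f"pics/{n}12.png",im)
rowt(w(-.14,.064,.18),rot(0,15)); rowt(w(-.04,.064,.18),rot(0,15)); rowt(w(-.04,.064,.14),rot(0,15))
E
```

```text
time: 19.4
tcp_pos: [0.4135, -0.0814, 0.106]
tcp_rot: [[0.817, 0.577, -0.006], [0.577, -0.817, -0.003], [-0.007, -0.001, -1.0]]
contact_force: [0.9, -0.3, -0.8]
finger_gap: 0.002
tip unit [-0.1724 -0.0348] z 0.134 F [ 0.93 -0.3  -0.81] t 19.4
row [-0.0037, 0.0121, 0.3295, 0.0776, -0.0687, -0.0484] target [0.4366 0.02   0.152 ]
row [-0.0037, 0.0121, 0.3295, 0.1643, -0.0189, -0.0494] target [0.5362 0.0295 0.152 ]
row [-0.0037, 0.0121, 0.3295, 0.1647, -0.0188, -0.0094] target [0.5362 0.0295 0.112 ]
```

View pics/side12.png

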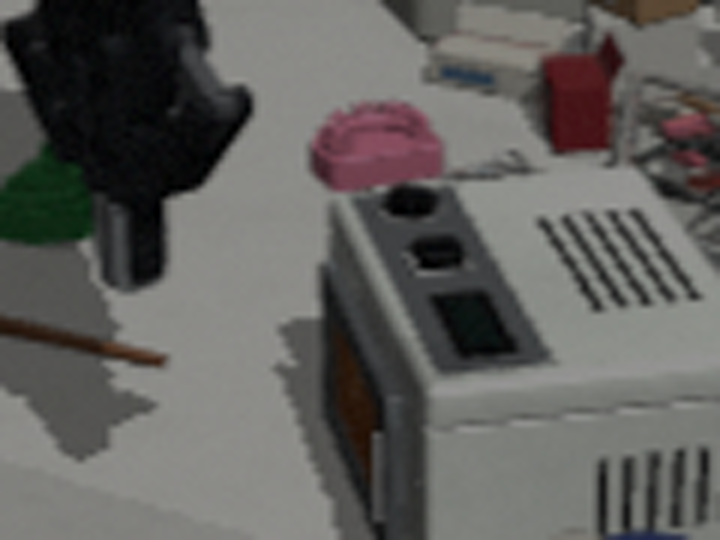

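View pics/top12.png

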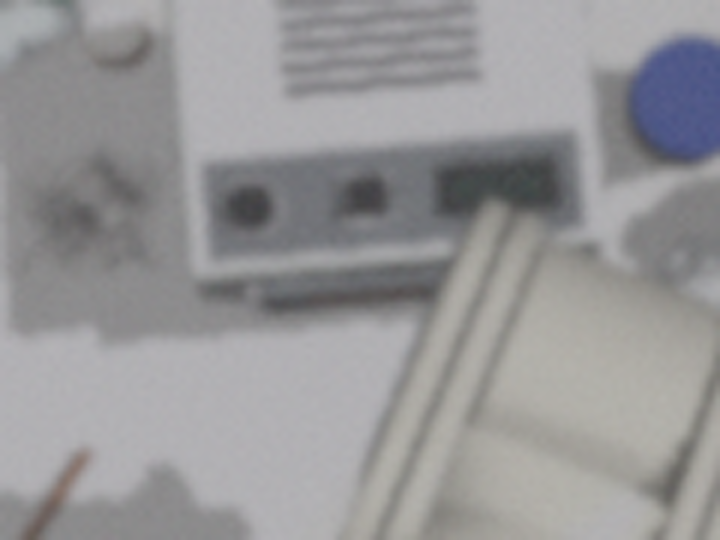

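Run:
```python
from h import *
for n in("top","side"):
    d=np.load(n+"12.npz")["d"]; P=pts(n,d)
    a=np.radians(5.4); X=(P[...,:2]-U["c"])@np.array([[np.cos(a),-np.sin(a)],[np.sin(a),np.cos(a)]])
    m=(d>0)&(X[...,0]>-.1)&(X[...,0]<-.068)&(abs(X[...,1])<.075)&(P[...,2]>(.085 if n=="top" else .02))&(P[...,2]<.102)
    q=np.c_[X[m],P[m][:,2]]; print(n,m.sum())
    for lo in np.arange(-.075,.075,.015):
        s=q[(q[:,1]>=lo)&(q[:,1]<lo+.015)]
        if len(s)>2: print(round(lo,3),len(s),np.percentile(s[:,0]*1000,[5,50,95]).round(1),np.median(s[:,2]).round(3))
```

```text
top 110
-0.03 4 [-77.9 -74.8 -72.9] 0.093
-0.015 22 [-79.6 -75.  -70. ] 0.092
0.0 17 [-79.5 -76.3 -73.3] 0.093
0.015 20 [-78.7 -74.7 -70.1] 0.094
0.03 17 [-79.5 -76.9 -73.4] 0.094
0.045 18 [-78.1 -74.8 -70.2] 0.093
0.06 12 [-79.1 -75.1 -70. ] 0.089
side 514
-0.075 169 [-83.8 -77.7 -72. ] 0.057
-0.06 33 [-82.8 -81.  -71.4] 0.085
-0.045 25 [-81.9 -79.5 -72.1] 0.091
-0.03 55 [-81.8 -79.4 -74.6] 0.064
-0.015 39 [-82.2 -79.5 -74.6] 0.06
0.0 40 [-81.9 -79.4 -72.4] 0.065
0.015 39 [-82.  -79.4 -72.2] 0.066
0.03 47 [-82.1 -79.9 -76.3] 0.059
0.045 50 [-82.2 -81.4 -70.1] 0.071
0.06 17 [-81.8 -80.6 -72. ] 0.065
```

```bash
python3 -m jog '[[0,0,0.16,0.078,-0.069,-0.048,255],[0,0,0.33,0.078,-0.069,-0.048,255],[0,0.012,0.33,0.164,-0.019,-0.049,255],[0,0.012,0.33,0.164,-0.019,-0.049,255],[0,0.012,0.33,0.164,-0.019,-0.049,255],[0,0.012,0.33,0.164,-0.019,-0.049,255],[0,0.012,0.33,0.1645,-0.019,-0.009,255],[0,0.012,0.33,0.1645,-0.019,-0.009,255],[0,0.012,0.33,0.1645,-0.019,-0.009,255]]'
python3 - <<'E'
from h import *
from plant import *
tip()
s=sensors.get_state(); R=s["tcp_rot"]
for n in("side","top"):
    p,d=read_camera(n); np.savez(n+"13.npz",p=p,d=d)
    o=np.array([280,150]); im=cv2.resize(p[o[1]:o[1]+70,o[0]:o[0]+90,::-1],None,fx=8,fy=8,interpolation=2)
    for k in [0,.028]:
        q=tuple(((proj(n,s["tcp_pos"]-k*R[:,2])-o+.5)*8).astype(int).tolist()); cv2.circle(im,q,4,(0,0,255) if k==0 else (0,255,0),-1)
    cv2.imwrite(f"pics/{n}13.png",im)
rowt(w(-.04,.064,.122),rot(0,15))
E
```

```text
time: 20.62
tcp_pos: [0.5356, 0.0294, 0.1128]
tcp_rot: [[0.938, 0.348, -0.001], [0.348, -0.938, 0.002], [0.0, -0.003, -1.0]]
contact_force: [0.8, -1.0, 0.4]
finger_gap: -0.004
tip unit [-0.0405  0.0639] z 0.1408 F [ 0.77 -0.95  0.43] t 20.625
row [-0.0024, -0.0018, -0.0008, -0.0001, -0.0001, 0.0191] target [0.5362 0.0295 0.094 ]
```

View pics/side13.png

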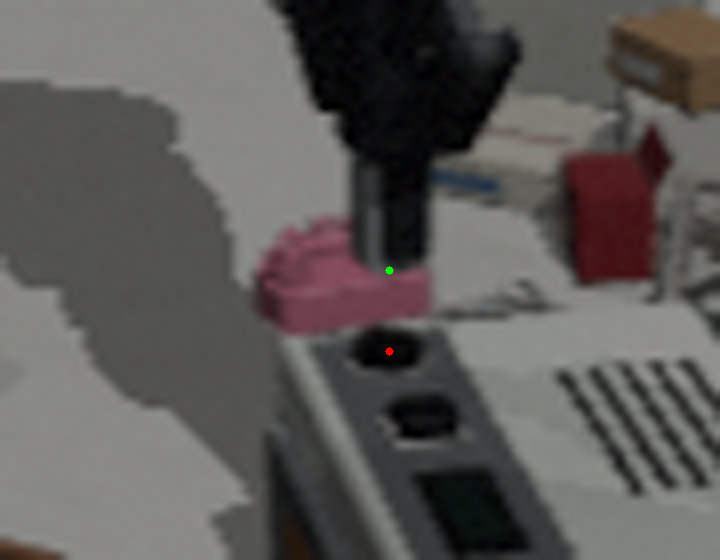

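View pics/top13.png

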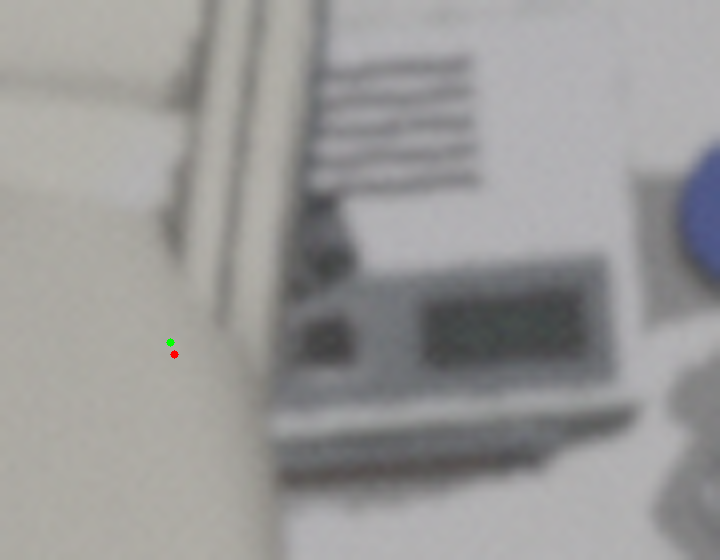

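```bash
python3 -m jog '[[0,0,0,0,0,0.01,255],[0,0,0,0,0,0.018,255],[0,0,0,0,0,0.018,255]]'; python3 -m jog '[[0,0,0,0,0,0.003,255],[0,0,0,0,0,0.003,255]]';python3 -m jog '[[0,0,0,0,0,0.0025,255],[0,0,0,0,0,0.0025,255]]'
```

```text
time: 21.1
tcp_pos: [0.5358, 0.0295, 0.0943]
tcp_rot: [[0.937, 0.348, -0.001], [0.348, -0.937, 0.002], [0.0, -0.003, -1.0]]
contact_force: [-0.3, 0.3, -0.1]
finger_gap: -0.003
time: 21.35
tcp_pos: [0.5356, 0.0295, 0.091]
tcp_rot: [[0.938, 0.348, -0.001], [0.348, -0.938, 0.002], [-0.0, -0.003, -1.0]]
contact_force: [1.2, 1.7, 0.4]
finger_gap: 0.005
time: 21.6
tcp_pos: [0.5356, 0.0295, 0.0884]
tcp_rot: [[0.937, 0.348, -0.002], [0.348, -0.937, 0.003], [-0.001, -0.003, -1.0]]
contact_force: [0.5, 0.7, -0.9]
finger_gap: -0.001
```

Contact should come at about TCP z 0.088–0.090.

```bash
python3 -m jog '[[0,0,0,0,0,0.0015,255],[0,0,0,0,0,0.0015,255]]'; python3 -m jog '[[0,0,0,0,0,0.0015,255],[0,0,0,0,0,0.0015,255]]';python3 -m jog '[[0,0,0,0,0,0.0015,255],[0,0,0,0,0,0.0015,255]]'
```

```text
time: 21.85
tcp_pos: [0.5357, 0.0295, 0.087]
tcp_rot: [[0.937, 0.348, -0.001], [0.348, -0.937, 0.002], [-0.0, -0.003, -1.0]]
contact_force: [0.2, 0.3, 1.9]
finger_gap: 0.002
time: 22.1
tcp_pos: [0.5357, 0.0295, 0.0856]
tcp_rot: [[0.938, 0.348, -0.001], [0.348, -0.938, 0.002], [-0.0, -0.003, -1.0]]
contact_force: [-1.7, 0.5, 2.8]
finger_gap: -0.002
time: 22.35
tcp_pos: [0.5357, 0.0295, 0.0841]
tcp_rot: [[0.937, 0.348, -0.001], [0.348, -0.937, 0.002], [-0.0, -0.003, -1.0]]
contact_force: [-0.7, 0.4, 3.7]
finger_gap: 0.001
```

```bash
python3 -m jog '[[0,0,0,0,0,0.0015,255],[0,0,0,0,0,0.0015,255]]'; python3 -m jog '[[0,0,0,0,0,0.0015,255],[0,0,0,0,0,0.0015,255],[0,0,0,0,0,0.0015,255]]'
```

```text
time: 22.6
tcp_pos: [0.5358, 0.0295, 0.0828]
tcp_rot: [[0.937, 0.348, -0.001], [0.348, -0.937, 0.002], [0.0, -0.002, -1.0]]
contact_force: [-2.4, -0.8, 5.8]
finger_gap: -0.001
time: 22.98
tcp_pos: [0.5359, 0.0295, 0.0826]
tcp_rot: [[0.937, 0.348, 0.001], [0.348, -0.937, 0.002], [0.001, -0.002, -1.0]]
contact_force: [-5.1, 0.7, 16.8]
finger_gap: 0.001
```

```bash
python3 -m jog '[[0,0,0,0,0,0,255],[0,0,0,0,0,-0.003,255],[0,0,0,0,0,-0.02,255],[0,0,0,0,0,-0.07,255],[0,0,0,0,0,-0.09,255],[0,0,0,-0.06,0,-0.1,255],[0,0,0,-0.13,0,-0.1,255],[0,0,0,-0.13,0,-0.1,255],[0,0,0,-0.13,0,-0.1,255],[0,0,0,-0.13,0,-0.1,255]]'
python3 - <<'E'
from h import *
from plant import *
tip()
for n in("side","top"):
    p,d=read_camera(n); np.savez(n+"14.npz",p=p,d=d)
    o=np.array([230,150]); im=cv2.resize(p[o[1]:o[1]+130,o[0]:o[0]+180,::-1],None,fx=4.4,fy=4.4,interpolation=2)
    cv2.imwrite(f"pics/{n}14.png",im)
    P=pts(n,d)
    for nm,x,y in(("start",-.04,.064),("stop",-.04,.012)):
        if 1:
            m=(d>0)&(np.hypot(*(P[...,:2]-w(x,y,0)[:2]).transpose(2,0,1))<.008)&(P[...,2]<.13); print(n,nm,m.sum(),np.median(P[m][:,2]) if m.any() else None)
    a=np.radians(5.4); X=(P[...,:2]-U["c"])@np.array([[np.cos(a),-np.sin(a)],[np.sin(a),np.cos(a)]])
    m=(d>0)&(X[...,0]>-.1)&(X[...,0]<-.068)&(abs(X[...,1])<.06)&(P[...,2]>.085)&(P[...,2]<.1); q=X[m]; print("door line",np.polyfit(q[:,1],q[:,0],1) if len(q)>5 else None)
E
```

```text
time: 24.22
tcp_pos: [0.415, -0.0159, 0.1823]
tcp_rot: [[0.937, 0.348, 0.001], [0.348, -0.937, 0.002], [0.002, -0.002, -1.0]]
contact_force: [0.0, -0.2, -0.5]
finger_gap: -0.002
tip unit [-0.165   0.0302] z 0.2103 F [ 0.01 -0.19 -0.48] t 24.225
side start 14 0.11813819892295868
side stop 14 0.11774857045993814
door line [ 0.01080719 -0.07774185]
top start 0 None
top stop 29 0.11953212335795915
door line None
```

View pics/side14.png

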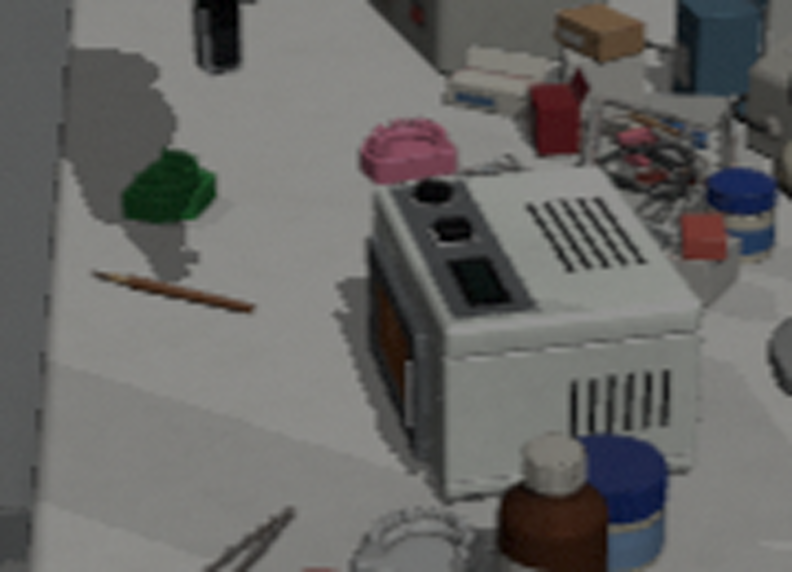

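View pics/top14.png

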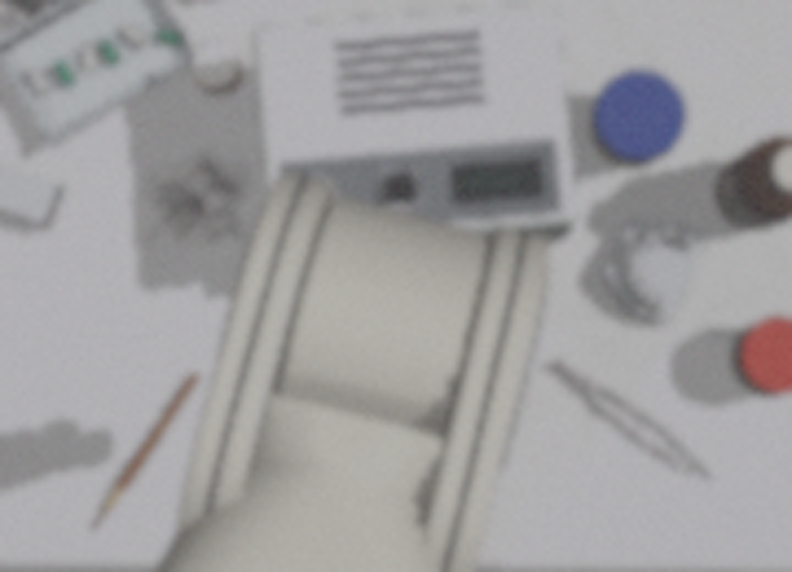

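Both keys are up, the door is shut, nothing around the unit has moved, and the arm is clear.

```bash
python3 -c "
from plant import job
print(job.hand_in())"
```

```text
the job is handed in; nothing more can be done
None
```

I pushed the tray home by its tab, pushed the door shut, pressed the start key to its stop and released it. I then backed the arm clear and handed the job in at about 24 s of robot time; no verdict was reported.

**Last checks**
- **Tray:** the push ended against the stop at about 17 N. The estimated tab position is within about 1 mm of the unit's front face. The shut door hides the tray now, so I could not check it again after closing.
- **Cast:** I saw it riding in upright partway through the push. I could not see it after that, as the unit and the shut door hid it.
- **Door:** depth readings taken after closing showed it lying flat over the mouth. A rough line fit at the end gave about 0.01 rad.
- **Start key:** the force rose from about 2 N to about 5 N over the travel, then climbed to 17 N at the stop. Afterwards both keys read about 118 mm high, so both are up.
- **Things round the unit:** those visible in the last pictures look unmoved. I compared them by eye, not by measurement.

**What disagreed:** the fingertips are about 28 mm behind the tool point the robot reports. Because of this, my first pass went over the top of the tab and just above the cast. The force reading stayed near zero and the tray did not move. I measured the offset in the camera images and corrected for it in every later move.

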